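# Put away the threading dies and hang up the ear defenders

### The job

The thread cutting is finished, so clear the bench: open the lid of the die case right up, seat every loose hexagonal die fully home in a hexagonal pocket of its own, flat on the pocket floor, and then shut the lid again completely. Hang the ear defenders over the steel rail by their headband, one cup on each side of the bar, hanging free, and leave the spray can, the metal cup and the grease jar where they are.

Things in the scene. Friction and masses are not known exactly. Their poses are not given: they have to be found in the camera images.
- die0: one of two to four alike loose hexagonal steel thread dies flat on the bench (absent ones read None): hexagonal prism 36 mm across flats, 41.6 mm across corners, 20 mm thick, 0.13 kg with dark bore holes. Origin: centre of its underside; z up its axis; y square to a pair of flats, x towards a corner. Any die fits any pocket, in any of six turns.
- die1: one of two to four alike loose hexagonal steel thread dies flat on the bench (absent ones read None): hexagonal prism 36 mm across flats, 41.6 mm across corners, 20 mm thick, 0.13 kg with dark bore holes. Origin: centre of its underside; z up its axis; y square to a pair of flats, x towards a corner. Any die fits any pocket, in any of six turns.
- die2: one of two to four alike loose hexagonal steel thread dies flat on the bench (absent ones read None): hexagonal prism 36 mm across flats, 41.6 mm across corners, 20 mm thick, 0.13 kg with dark bore holes. Origin: centre of its underside; z up its axis; y square to a pair of flats, x towards a corner. Any die fits any pocket, in any of six turns.
- die3: one of two to four alike loose hexagonal steel thread dies flat on the bench (absent ones read None): hexagonal prism 36 mm across flats, 41.6 mm across corners, 20 mm thick, 0.13 kg with dark bore holes. Origin: centre of its underside; z up its axis; y square to a pair of flats, x towards a corner. Any die fits any pocket, in any of six turns.
- case: low black die case fixed to the bench, 100 mm (its x) by 292 mm (its y), rim 30 mm high, walls 5 mm; in it a pale wooden block, top 16 mm above the bench, with four hexagonal pockets in a row along y, 66 mm apart. Origin: centre of its underside on the bench; x from the lid-bar side to the hinge side, z up. Its front (lid-bar) side faces roughly to the robot.
- pocket0 (a point): centre of the floor of a hexagonal pocket in the die case, 6 mm above the bench, axes as case. Pocket 39 mm across flats (1.5 mm slack all round a die), 10 mm deep, two flats square to the case's y axis, corners towards its x axis. A seated die stands on this floor and shows 10 mm above the wooden block.
- pocket1 (a point): centre of the floor of a hexagonal pocket in the die case, 6 mm above the bench, axes as case. Pocket 39 mm across flats (1.5 mm slack all round a die), 10 mm deep, two flats square to the case's y axis, corners towards its x axis. A seated die stands on this floor and shows 10 mm above the wooden block.
- pocket2 (a point): centre of the floor of a hexagonal pocket in the die case, 6 mm above the bench, axes as case. Pocket 39 mm across flats (1.5 mm slack all round a die), 10 mm deep, two flats square to the case's y axis, corners towards its x axis. A seated die stands on this floor and shows 10 mm above the wooden block.
- pocket3 (a point): centre of the floor of a hexagonal pocket in the die case, 6 mm above the bench, axes as case. Pocket 39 mm across flats (1.5 mm slack all round a die), 10 mm deep, two flats square to the case's y axis, corners towards its x axis. A seated die stands on this floor and shows 10 mm above the wooden block.
- lid (a joint): hinge of the case's black lid, rad: 0 shut, growing as it opens upward and away from the robot, stop at 1.85. The hinge line runs along the case's y at case x = +50 mm, z = 30 mm. The lid is a 100 x 292 x 4 mm plate, 0.2 kg; its hinge is stiff, so that it stays where it is left; about 3 N at the bar moves it.
- lid_bar (a point): middle of the lid's round steel bar handle, along the case's y, 10 mm thick, 90 mm between its two posts, its centre 36 mm above the lid's underside (32 mm above its top face) and 94 mm from the hinge line along the lid. With the lid shut it lies at case x = -44 mm, 66 mm above the bench. It turns in a light grip.
- muffs: ear defenders standing on their two cups: 0.25 kg, 130 mm high, 146 mm wide over the cups (along y), 60 mm deep (along x), cups 70 mm high with a free gap of 80 mm between them. The headband's middle pad is 28 mm wide (x), 32 mm long (y), 14 mm thick, top 130 mm above the origin; from it the band slopes down either side. Origin: midway between the cups at the level of their undersides; z up.
- muffs_band (a point): middle of the underside of the headband pad of the ear defenders, 116 mm above their origin; it is what rests on the rail.
- rail: steel rail fixed to the bench: round bar along its own x, 12 mm thick, 220 mm long, carried at its ends (x = +-110 mm) on posts 14 mm thick with foot bars 120 mm long (y) and 10 mm high. Origin: on the bench under the bar's middle.
- rail_mid (a point): middle of the rail's bar, on its axis, 130 mm above the bench; x along the bar. The bar's top is 6 mm higher.
- spray: bystander: standing spray can, 56 mm across, about 160 mm high; origin at its foot. To be left alone.
- tin: bystander: open metal cup, 72 mm across, 70 mm high; origin at its foot. To be left alone.
- jar: bystander: small closed grease jar, 48 mm across, 80 mm high; origin at its foot. To be left alone.

How it is judged:
By the outcome, as a careful person would: the job done as asked, in the order asked, and still so for the second after the job is handed in, with the robot touching nothing.
Of die0, die1, die2, die3 only 2 to 4 are there at a start; the rules pass over those that are not, and their reading is None.
At some moment in a run one of die0, die1, die2, die3 may be knocked a few centimetres aside while the robot is not near it.
It also fails if it takes over 210 s, if anything falls off the work surface, if the arm or the gripper's body presses on something with over 40 N, if the wrist force passes 120 N, or if a joint passes its speed limit or range.

### The arm

A 6-joint arm with a two-finger parallel gripper is mounted at the origin on the work surface. World frame = base frame: x ahead of the robot, y to its left, z up, the work surface at z = 0. Lengths are in m, angles in rad, forces in N, time in s.
With the tool pointing down it reaches from about 0.225 to 0.875 m from the base axis. Payload 3.4 kg.
Tool frame: the origin (TCP) lies at the very end of the fingers, on their centre line; the grasp point (between the pads) lies 19 mm behind it; z points along the fingers, y is the line along which they close (so a half turn about z gives the same grasp; the last joint's range is limited). The gripper opens to 85 mm and grips with 20 to 120 N. Pads are 22 mm wide; open, the fingers measure 114 mm over their backs; the gripper's body (76 mm by 85 mm) begins 54 mm behind the grasp point. The pads swing forward as they close: fully open they stand 13 mm farther back than shut.
Start: joints at [-1.353, 0.276, 1.505, -0, 1.361, -0.121], TCP at [0.191, -0.542, 0.192] pointing down, gripper open.
Joint ranges: [-2.89, 2.89], [-0.75, 2.08], [0.22, 2.7], [-1.18, 4.32], [0.11, 2.71], [-2.7, 2.7]. Speed limits (rad/s): [2.57, 2.57, 3.14, 3.14, 3.14, 3.14].

### API

Orientations are given as a unit quaternion [w, x, y, z].
In Python, from rig import manip, eyes gives the robot as it stands.
- The arm moves only by the tool servo_tool, never from a script. Its argument "series" is text: rows parted by semicolons, each of 7 numbers parted by spaces: the shift along the tool's x, y, z in m, then the turn, a rotation vector about the tool's x, y, z in degrees, then the closure, from 0 (fully open) to 1 (shut). In form: dx dy dz ax ay az fingers; .... A call has 1 to 5 rows; each row is the pose to reach, as a shift and turn from the pose commanded when the call began, along the tool's axes at that moment; what a row does not reach only later rows make up. A row lasts 1/10 s, in which the tool goes at most 50 mm and 8.59 degrees, less where a joint would pass 70% of its speed; a pose out of reach is approached as far as the arm can. A call with a gripper value outside its range is refused whole. The fingers move at their own pace and stop on an object; "squeeze" is the grip in N (left out, the last holds). Time passes only in rows, so rows that repeat a pose let the fingers close. It gives the time, the measured TCP pose, the force, the opening and the grip force at its end, in the units of the state.
- manip.get_state(): the state, without advancing time (a new reading comes with each control period).
- eyes.get_image(name): name is "scene" or "top" or "wrist"; returns the picture (384x512x3 uint8, red, green, blue); there is no depth.
- eyes.camera_info(name): a dict with "fx", "fy", "cx", "cy" (pixels), "eye" and "orientation" of the camera in the world. Camera axes: x right, y down, z forward; pixel columns grow to the right and rows downward; lengths in m; the calibration is good to about 2 mm. The wrist camera is an equidistant fisheye: a pixel r from the principal point sees the ray r / f radians off the axis. A picture is of the moment at which its call begins: read the wrist's pose just before it. camera_info takes no time and is no camera call; for the wrist camera it gives the pose at the moment of the call.
- manip.sign_off(): hands the job in; it is judged then, once.
The state is a dict: "clock": time; "qpos": joint angles; "qd": joint speeds; "effort": joint torques, N m; "position": TCP position; "ee_rot": TCP orientation; "contact_force": force on the tool from outside, world axes, zero at the start; "moment": the same for the moment, N m; "width": finger opening in m; "gripper_force": force on a finger pad.
Only numpy, scipy, OpenCV 4.12 (cv2) and the standard library are available. Lean on these libraries where they do the work, as an engineer would, in place of code of your own. Each camera call takes 0.05 s, during which the arm holds its last target. There are 200 camera calls.

## Working session

There is one attempt and no reset: what is moved stays moved. The work goes in short steps, Python scripts to look and compute and a tool call to move; the robot and the scene stay as the last step left them, time stands still between calls to the robot, and variables do not carry over. Pictures are saved under pics/ and viewed, at most 14 in all, crops included, and the job is handed in when it is done.

Besides the shell and the picture viewer there is one more tool, called after "Emit:" as name(argument=value, ...) on one line, values as JSON. servo_tool: Moves the arm, as the interface text tells. Its arguments: {"type":"object","properties":{"series":{"type":"string"},"squeeze":{"type":"number"}},"required":["series"]}

```bash
ls; mkdir -p pics; python3 - <<'E'
from rig import manip, eyes
import cv2
for n in ("scene","top"):
    im=eyes.get_image(n); cv2.imwrite(f"pics/{n}0.png",cv2.resize(im[:,:,::-1],(800,600),interpolation=cv2.INTER_CUBIC))
    print(n,eyes.camera_info(n))
print(eyes.camera_info("wrist")); print(manip.get_state())
E
```

```text
pics
scene {'fx': 387.99456058107234, 'fy': 387.99456058107234, 'cx': 257.9713361857083, 'cy': 200.77438179827067, 'eye': array([ 1.12465037, -0.16140231,  1.02697574]), 'orientation': array([-0.21187803,  0.75395274,  0.59686628, -0.17439501])}
top {'fx': 496.36296797858955, 'fy': 496.36296797858955, 'cx': 256.3962310957691, 'cy': 183.13648335730264, 'eye': array([ 0.35463816, -0.04145901,  1.36739774]), 'orientation': array([-0.06385233,  0.71374581, -0.69466202,  0.06272546])}
{'fx': 297.3186396354542, 'fy': 297.3186396354542, 'cx': 254.6787475803424, 'cy': 193.47663150652764, 'eye': array([ 0.26740644, -0.51658872,  0.3730156 ]), 'orientation': array([ 0.13062704,  0.80591964, -0.56983954, -0.09334344])}
{'clock': 0.1, 'qpos': array([-1.35298582e+00,  2.76537827e-01,  1.50596573e+00, -1.58428695e-05,
        1.36070850e+00, -1.20982601e-01]), 'qd': array([-1.50981280e-03, -2.13369437e-03, -3.10000560e-03, -9.90366957e-04,
       -3.65481992e-05,  1.15849528e-03]), 'effort': array([ 7.98184792e-04, -4.17701054e+01, -2.46404600e+01, -2.82565334e-04,
        5.76077247e-03,  5.87056803e-06]), 'position': array([ 0.1909868 , -0.54180806,  0.19123906]), 'ee_rot': array([-8.08379791e-04,  9.85686077e-01,  1.68589150e-01, -4.69224771e-05]), 'contact_force': array([ 0.83937447,  0.38623949, -0.01946137]), 'moment': array([0.0271816 , 0.02436179, 0.00315092]), 'gripper_force': 0.0, 'width': 0.08504005340291991}
```

View pics/top0.png

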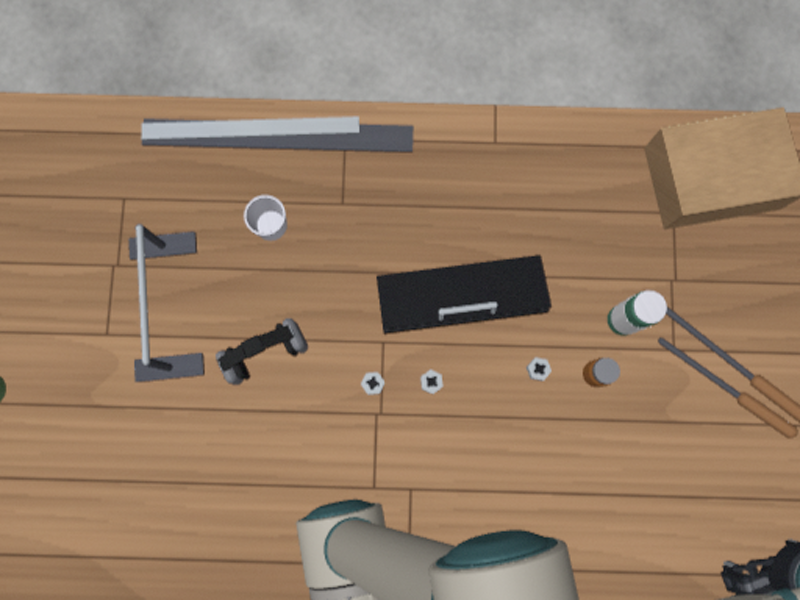

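View pics/scene0.png

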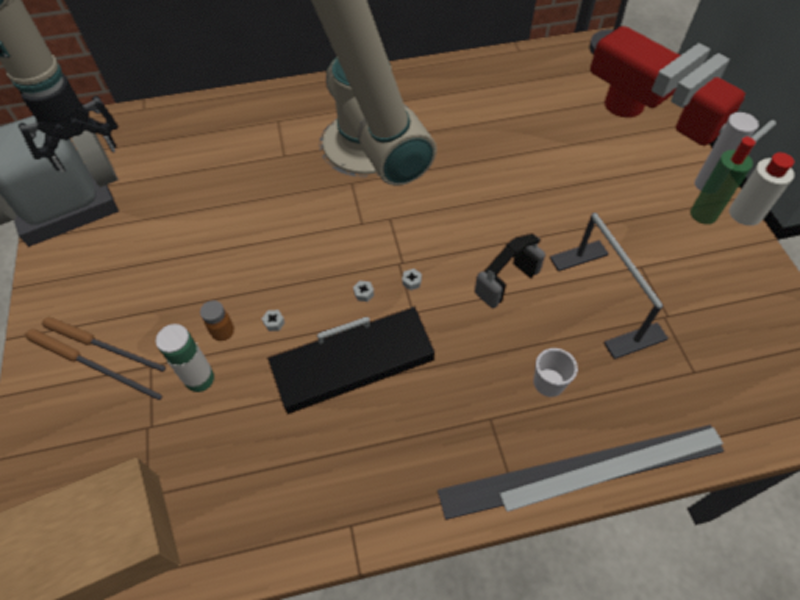

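The top view shows three dies at about (373,384), (431,381) and (539,369). The shut case is at (464,295), with its bar running (440,315)–(495,307). The muffs are at (260,352), and the rail bar runs (140,230)–(146,362). The cup is at (266,217), the spray can at (640,312) and the jar at (602,372). I'll enlarge the parts that matter.

```bash
cat > h.py <<'E'
import numpy as np, cv2
from rig import manip, eyes
from scipy.spatial.transform import Rotation as R
def rot(q): return R.from_quat([q[1],q[2],q[3],q[0]])
def ray(cam,u,v,info=None):
    c=info or eyes.camera_info(cam); a=np.array([(u-c['cx'])/c['fx'],(v-c['cy'])/c['fy']])
    if cam=='wrist':
        t=np.hypot(*a); d=np.array([*(a/t*np.sin(t) if t>0 else a),np.cos(t)])
    else: d=np.array([*a,1.])
    return c['eye'],rot(c['orientation']).apply(d)
def at(cam,u,v,z,info=None):
    e,d=ray(cam,u,v,info); return e+d*(z-e[2])/d[2]
def proj(cam,p,info=None):
    c=info or eyes.camera_info(cam); q=rot(c['orientation']).inv().apply(np.array(p)-c['eye'])
    if cam=='wrist':
        r=np.hypot(q[0],q[1]); t=np.arctan2(r,q[2]); a=q[:2]/r*t
    else: a=q[:2]/q[2]
    return a*c['fx']+[c['cx'],c['cy']]
def crop(im,name,u0,v0,u1,v1,k):
    cv2.imwrite('pics/'+name,cv2.resize(im[v0:v1,u0:u1,::-1],None,fx=k,fy=k,interpolation=cv2.INTER_CUBIC))
# tool-frame shift (m) and rotvec (deg) from current pose to a target pose
def delta(p,yaw=None,Rt=None):
    s=manip.get_state(); r=rot(s['ee_rot'])
    if Rt is None: Rt=down(yaw)
    return np.round(r.inv().apply(np.array(p)-s['position']),4), np.round((r.inv()*Rt).as_rotvec(degrees=True),2)
def down(yaw): # tool pointing down, tool y axis at world azimuth yaw(deg)
    a=np.radians(yaw); y=np.array([np.cos(a),np.sin(a),0]); z=np.array([0,0,-1.]); x=np.cross(y,z)
    return R.from_matrix(np.c_[x,y,z])
E
python3 - <<'E'
from h import *
im=eyes.get_image('top')
crop(im,'c1.png',230,155,420,260,4)
crop(im,'c2.png',75,135,205,255,5)
print(rot(manip.get_state()['ee_rot']).as_matrix().round(2))
E
```

```text
[[ 0.94  0.33 -0.  ]
 [ 0.33 -0.94  0.  ]
 [ 0.   -0.   -1.  ]]
```

View pics/c1.png

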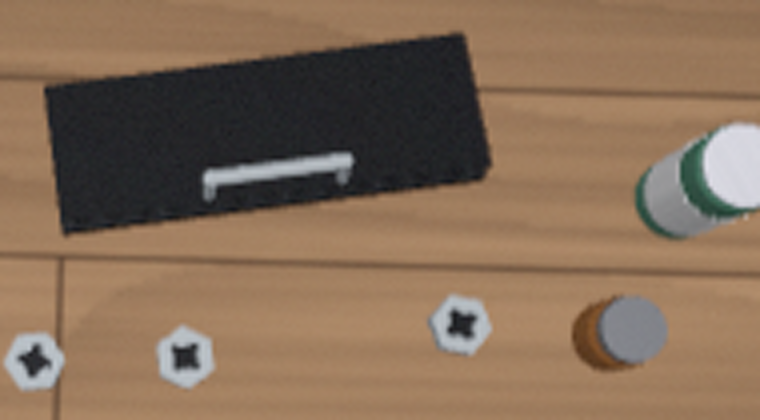

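View pics/c2.png

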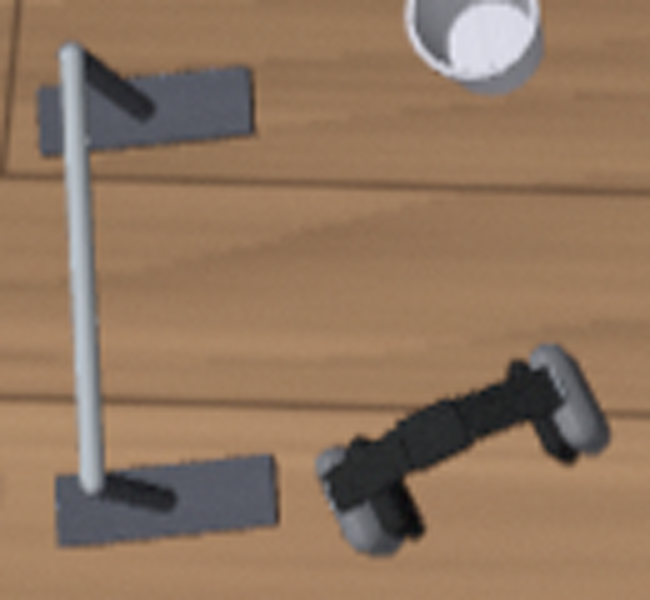

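The crops show the bar ends at c1 (210,178) and (346,160), the die bores at (35,360), (186,357) and (461,324), the muffs pad at c2 (435,435), and the rail bar from (70,50) to (92,487). Next I convert these to positions and fit the dies' hexagon angles.

```bash
cat >> h.py <<'E'
def dies(cam,guesses,z=0.02,im=None,info=None):
    # rectify a 70 mm patch at height z around each guess to 0.25 mm/px, fit hexagon
    im=eyes.get_image(cam) if im is None else im; out=[]
    for g in guesses:
        n=280; ax=(np.arange(n)-n/2)*.00025
        P=np.array([proj(cam,[g[0]+a,g[1]+b,z],info) for a in (ax[0],ax[-1]) for b in (ax[0],ax[-1])],np.float32)
        if cam=='wrist':
            M=np.array([[proj(cam,[g[0]+a,g[1]+b,z],info) for b in ax[::4]] for a in ax[::4]],np.float32)
            M=cv2.resize(M,(n,n)); w=cv2.remap(im,M[...,0],M[...,1],cv2.INTER_CUBIC)
        else:
            H=cv2.getPerspectiveTransform(P,np.float32([[0,0],[n-1,0],[0,n-1],[n-1,n-1]])); w=cv2.warpPerspective(im,H,(n,n),flags=cv2.INTER_CUBIC)
        hsv=cv2.cvtColor(w,cv2.COLOR_RGB2HSV); m=((hsv[...,1]<60)&(hsv[...,2]>110)).astype(np.uint8)
        cs,_=cv2.findContours(m,cv2.RETR_EXTERNAL,cv2.CHAIN_APPROX_NONE); c=max(cs,key=cv2.contourArea)
        k=cv2.convexHull(c); mm=cv2.moments(k); cc=np.array([mm['m10'],mm['m01']])/mm['m00']
        mask=cv2.drawContours(np.zeros((n,n),np.uint8),[k],-1,1,-1); ii=np.argwhere(mask)-cc[::-1]
        zc=(ii[:,0]+1j*ii[:,1]); th=np.degrees(np.angle(np.sum(zc**6)))/6
        p=np.array(g[:2])+(cc[::-1]-n/2+.5)*.00025
        out.append((p.round(4),round(th,1),round(np.sqrt(mm['m00']*2/np.sqrt(3))*.25,1))) # pos, corner azimuth mod 60, across flats mm
    return out
E
python3 - <<'E'
from h import *
f=lambda x,y:((x+.5)/4-.5+230,(y+.5)/4-.5+155)
g=lambda x,y:((x+.5)/5-.5+75,(y+.5)/5-.5+135)
d=[at('top',*f(*p),.02) for p in((35,360),(186,357),(461,324))]
print('dies',dies('top',d))
a,b=[at('top',*f(*p),.066) for p in((210,178),(346,160))]; print('bar',a,b,(a+b)/2,np.linalg.norm(a-b),np.degrees(np.arctan2(*(a-b)[1::-1])))
for p in((45,88),(463,34),(64,222),(489,168)): print('lid',at('top',*f(*p),.034))
a,b=[at('top',*g(*p),.136) for p in((70,50),(92,487))]; print('rail',a,b,(a+b)/2,np.linalg.norm(a-b),np.degrees(np.arctan2(*(a-b)[1::-1])))
for p in((435,435),(345,490),(540,385),): print('muff',at('top',*g(*p),.13 if p[0]==435 else .1))
f=lambda x,y:(x/1.5625,y/1.5625)
print('spray',at('top',*f(648,307),.16),'tin',at('top',*f(265,217),.07),'jar',at('top',*f(606,371),.08))
E
```

```text
dies [(array([0.4283, 0.0088]), np.float64(-23.4), np.float64(38.6)), (array([ 0.4338, -0.0927]), np.float64(7.7), np.float64(38.6)), (array([ 0.4606, -0.2782]), np.float64(20.9), np.float64(39.5))]
bar [ 0.54921291 -0.10546416  0.066     ] [ 0.56372633 -0.19544616  0.066     ] [ 0.55646962 -0.15045516  0.066     ] 0.09114494317135503 99.16247020658223
lid [0.61313717 0.00691276 0.034     ]
lid [ 0.65875799 -0.27917723  0.034     ]
lid [ 0.52127606 -0.0089303   0.034     ]
lid [ 0.56600432 -0.29637502  0.034     ]
rail [0.6661412  0.39506428 0.136     ] [0.44378698 0.36470927 0.136     ] [0.55496409 0.37988678 0.136     ] 0.22441663769642486 7.773762279524164
muff [0.47475134 0.19765417 0.13      ]
muff [0.44836155 0.24758392 0.1       ]
muff [0.50482797 0.15112413 0.1       ]
spray [ 0.55059117 -0.42690461  0.16      ] tin [0.7046764  0.20132715 0.07      ] jar [ 0.45446789 -0.37976359  0.08      ]
```

```bash
python3 - <<'E'
from h import *
im=eyes.get_image('scene')
crop(im,'c3.png',160,165,300,270,5)
E
```

```text
(no output)
```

View pics/c3.png

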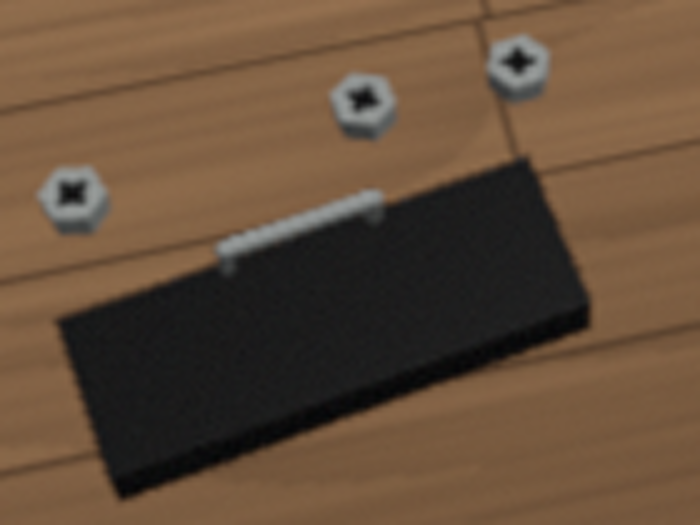

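The lid's near corners are at c3 (525,158) and (60,320), its far corners at (585,300) and (118,485), and the bar ends at (378,198) and (222,248). I'll triangulate these against the top view, to see whether the lid is really shut.

```bash
cat >> h.py <<'E'
def tri(obs):
    A=np.zeros((3,3));b=np.zeros(3);L=[]
    for cam,u,v in obs:
        e,d=ray(cam,u,v); d=d/np.linalg.norm(d); Q=np.eye(3)-np.outer(d,d); A+=Q;b+=Q@e; L.append((e,Q))
    p=np.linalg.solve(A,b); return p.round(4),[round(float(np.linalg.norm(Q@(p-e)))*1000,1) for e,Q in L]
E
python3 - <<'E'
from h import *
f=lambda x,y:('top',(x+.5)/4-.5+230,(y+.5)/4-.5+155)
s=lambda x,y:('scene',(x+.5)/5-.5+160,(y+.5)/5-.5+165)
for n,a,b in (('barL',(210,178),(378,198)),('barR',(346,160),(222,248)),('nearL',(64,222),(525,158)),('nearL2',(65,232),(525,158)),('nearR',(489,168),(60,320)),('farL',(45,88),(585,300)),('farR',(463,34),(118,482)),
  ('die0',(35,360),(518,60)),('die1',(186,357),(363,97)),('die2',(461,324),(74,193))): print(n,*tri([f(*a),s(*b)]))
for p in ((525,158),(60,320),(585,300),(118,482)): print(at('scene',*s(*p)[1:],.034))
E
```

```text
barL [ 0.5469 -0.104   0.0823] [0.6, 0.6]
barR [ 0.5606 -0.1942  0.085 ] [1.0, 1.0]
nearL [ 0.5194 -0.0098  0.0485] [0.5, 0.5]
nearL2 [ 0.5139 -0.0094  0.0399] [0.5, 0.5]
nearR [ 0.5638 -0.2937  0.0481] [0.0, 0.0]
farL [0.613  0.005  0.0327] [2.0, 2.0]
farR [ 0.6604 -0.2785  0.0273] [1.9, 1.9]
die0 [0.4288 0.0077 0.0199] [0.4, 0.4]
die1 [ 0.4336 -0.0939  0.0198] [0.2, 0.2]
die2 [ 0.461  -0.2796  0.0182] [0.0, 0.0]
[ 0.51030752 -0.0080051   0.034     ]
[ 0.55566577 -0.29567615  0.034     ]
[0.61336528 0.00283845 0.034     ]
[ 0.66377619 -0.27579644  0.034     ]
```

The die heights come out at 0.018–0.020 m, as they should. The bar's height is 0.084 m instead of 0.066 m, so the lid is about 0.2 rad ajar. From the hinge line, the case centre is about (0.588,-0.1445) with yaw 9.1°. Next I plan the approach to the bar.

```bash
cat >> h.py <<'E'
YAW=9.1; U=np.array([np.cos(np.radians(YAW)),np.sin(np.radians(YAW)),0]); V=np.array([-U[1],U[0],0]); HINGE=np.array([.6375,-.136,.03]); CASE=np.array([*(HINGE-.05*U)[:2],0])
def bar(th): a=np.arctan2(36,94)+th; return HINGE+np.hypot(.094,.036)*(-np.cos(a)*U+np.sin(a)*np.array([0,0,1]))
def chain(*T,start=None):
    s=manip.get_state(); p,r=start or (s['position'],rot(s['ee_rot']))
    for q,yaw in T:
        Rt=yaw if isinstance(yaw,R) else down(yaw); 
        print((r.inv().apply(np.array(q)-p)*1000).round(1),'mm',(r.inv()*Rt).as_rotvec(degrees=True).round(1)); p,r=np.array(q),Rt
E
python3 - <<'E'
from h import *
b=bar(.2); print(b,CASE)
chain((b+[0,0,.12],9.1),(b+[0,0,-.014],9.1))
E
```

```text
[ 0.55359534 -0.14943935  0.08395731] [ 0.58812931 -0.1439079   0.        ]
[ 472.4 -249.9  -12.1] mm [ -0.   -0.  -79.7]
[  0.   0. 134.] mm [0. 0. 0.]
```

Emit:
servo_tool(series="0.1 0 -0.03 0 0 -40 0.2; 0.1 0 -0.03 0 0 -40 0.2; 0.1 0 -0.03 0 0 -40 0.2; 0.1 0 -0.03 0 0 -40 0.2; 0.1 0 -0.03 0 0 -40 0.2", squeeze=25)

```text
clock: 0.75
position: [0.2861, -0.5087, 0.222]
ee_rot: [0.0, 0.867, 0.498, -0.0]
contact_force: [-0.5, 0.1, 0.3]
width: 0.0684
gripper_force: 0.0
```

```bash
python3 - <<'E'
from h import *
b=bar(.2)
m=(b+manip.get_state()['position'])/2; m[2]=.21
chain((m,9.1),(b+[0,0,.1],9.1))
E
```

```text
[222.6  25.1  12. ] mm [ -0.    0.  -39.3]
[156.2 160.5  26. ] mm [0. 0. 0.]
```

Emit:
servo_tool(series="0.2226 0.0251 0.012 0 0 -39.3 0.2; 0.2226 0.0251 0.012 0 0 -39.3 0.2; 0.2226 0.0251 0.012 0 0 -39.3 0.2; 0.2226 0.0251 0.012 0 0 -39.3 0.2; 0.2226 0.0251 0.012 0 0 -39.3 0.2")

```text
clock: 1.25
position: [0.4219, -0.3266, 0.2098]
ee_rot: [-0.0, 0.649, 0.761, 0.001]
contact_force: [-0.7, -0.4, -0.0]
width: 0.0684
gripper_force: 0.0
```

Emit:
servo_tool(series="0.156 0.1605 0.026 0 0 0 0.5; 0.156 0.1605 0.026 0 0 0 0.5; 0.156 0.1605 0.026 0 0 0 0.5; 0.156 0.1605 0.026 0 0 0 0.5; 0.156 0.1605 0.026 0 0 0 0.5")

```text
clock: 1.75
position: [0.557, -0.1481, 0.1833]
ee_rot: [-0.0, 0.65, 0.76, 0.001]
contact_force: [-0.2, 0.1, -0.6]
width: 0.0427
gripper_force: 0.0
```

```bash
python3 - <<'E'
from h import *
s=manip.get_state();print(s['position'],s['width'],rot(s['ee_rot']).as_matrix().round(3)[:,1],s['qpos'])
im=eyes.get_image('wrist');crop(im,'w1.png',0,0,512,384,1.5)
chain((bar(.2)+[0,0,-.014],9.1))
print(proj('wrist',bar(.2)+.05*V),proj('wrist',bar(.2)-.05*V), [proj('wrist',s['position']+[0,0,z]).round() for z in (0,-.1)])
print(eyes.camera_info('wrist'))
E
```

```text
[ 0.5569535  -0.14811564  0.18331583] 0.04266278145074697 [0.988 0.154 0.   ] [-0.38180567  0.2829431   1.51668201  0.00170019  1.34243111 -0.53706347]
[ -3.3  -5.7 112.9] mm [ 0.1 -0.2 -0.1]
[249.3560435  132.54636208] [250.01967945 229.39138485] [array([253., 224.]), array([253., 182.])]
{'fx': 297.3186396354542, 'fy': 297.3186396354542, 'cx': 254.6787475803424, 'cy': 193.47663150652764, 'eye': array([ 0.54515344, -0.06776285,  0.36497701]), 'orientation': array([0.15792655, 0.98432858, 0.07732521, 0.01331383])}
```

View pics/w1.png

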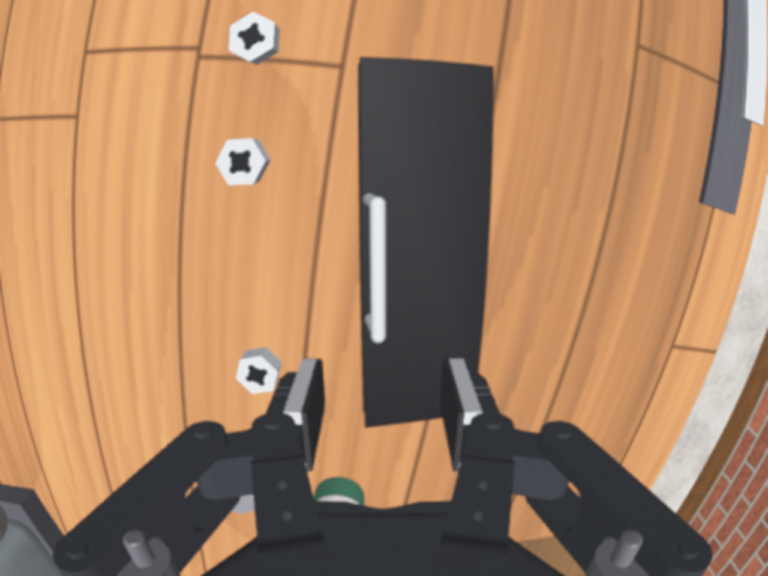

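The bar's ends are at (378,203) and (378,337), and it lies centrally between the fingers, about 2 mm towards +x from the prediction. I'll descend and grip it.

Emit:
servo_tool(series="-0.003 -0.004 0.04 0 0 0 0.5; -0.003 -0.004 0.08 0 0 0 0.5; -0.003 -0.004 0.113 0 0 0 0.5; -0.003 -0.004 0.113 0 0 0 0.5; -0.003 -0.004 0.113 0 0 0 0.7")

```text
clock: 2.3
position: [0.5519, -0.1556, 0.0713]
ee_rot: [-0.0, 0.651, 0.759, -0.0]
contact_force: [-0.1, 0.0, -0.4]
width: 0.0294
gripper_force: 0.0
```

Emit:
servo_tool(series="0 0 0 0 0 0 1; 0 0 0 0 0 0 1; 0 0 0 0 0 0 1; 0 0 0 0 0 0 1; 0 0 0 0 0 0 1", squeeze=25)

```text
clock: 2.8
position: [0.552, -0.1554, 0.0715]
ee_rot: [0.0, 0.651, 0.759, 0.0]
contact_force: [0.1, 0.3, 0.2]
width: -0.0001
gripper_force: 0.0
```

```bash
python3 - <<'E'
from h import *
s=manip.get_state();p=s['position'];print(p,s['width'],s['gripper_force'],s['contact_force'])
# arc from measured bar point (grasp depth 14 mm back), relative displacements in tool frame
r=rot(s['ee_rot'])
for t in (.35,.5,.65,.8,1,1.2,1.4,1.6,1.7,1.8,1.85): print(t,(r.inv().apply(bar(t)-bar(.2))*1000).round(1))
E
```

```text
[ 0.55204795 -0.15539618  0.07153352] -7.218602471284358e-05 0.0 [0.14031118 0.32763732 0.19238203]
0.35 [  0.1   9.  -12.1]
0.5 [  0.1  19.8 -22.7]
0.65 [  0.2  32.  -31.6]
0.8 [  0.3  45.3 -38.5]
1 [  0.4  64.5 -44.5]
1.2 [  0.5  84.5 -46.6]
1.4 [  0.7 104.5 -44.7]
1.6 [  0.8 123.7 -38.9]
1.7 [  0.9 132.8 -34.5]
1.8 [  0.9 141.4 -29.3]
1.85 [  1.  145.5 -26.4]
```

```bash
python3 - <<'E'
from h import *
im=eyes.get_image('wrist');a=im[100:340,130:390]
im2=eyes.get_image('scene')[150:270,150:310]
a=cv2.resize(a,(520,480),interpolation=cv2.INTER_CUBIC); 
cv2.imwrite('pics/w2.png',np.hstack([a,np.pad(cv2.resize(im2,(280,210)),((0,270),(0,0),(0,0)))])[:,:,::-1])
E
```

```text
(no output)
```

View pics/w2.png

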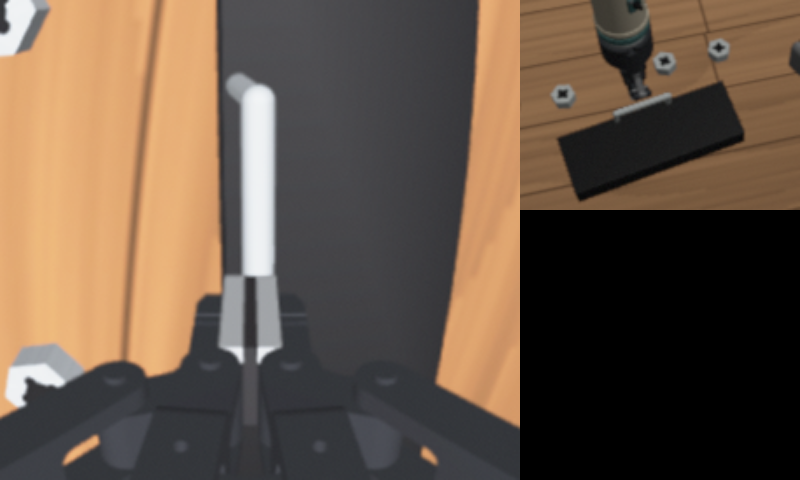

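```bash
python3 - <<'E'
from h import *
i1={'fx':297.3186,'fy':297.3186,'cx':254.679,'cy':193.477,'eye':np.array([0.54515344,-0.06776285,0.36497701]),'orientation':np.array([0.15792655,0.98432858,0.07732521,0.01331383])}
print(manip.get_state()['position'])
for z in (.061,.066,.072,.078,.084,.09): print(z,at('wrist',252.3,135.5,z,i1).round(4),at('wrist',259,145.5,z).round(4),at('top',(210.5)/4-.5+230,178.5/4-.5+155,z).round(4))
E
```

```text
[ 0.55185921 -0.15531762  0.07119883]
0.061 [ 0.5492 -0.1053  0.061 ] [ 0.5465 -0.1068  0.061 ] [ 0.55   -0.1057  0.061 ]
0.066 [ 0.5491 -0.1047  0.066 ] [ 0.5463 -0.106   0.066 ] [ 0.5492 -0.1055  0.066 ]
0.072 [ 0.549  -0.1039  0.072 ] [ 0.5461 -0.1051  0.072 ] [ 0.5483 -0.1052  0.072 ]
0.078 [ 0.549  -0.1032  0.078 ] [ 0.5459 -0.1041  0.078 ] [ 0.5474 -0.1049  0.078 ]
0.084 [ 0.5489 -0.1024  0.084 ] [ 0.5456 -0.1032  0.084 ] [ 0.5465 -0.1046  0.084 ]
0.09 [ 0.5488 -0.1017  0.09  ] [ 0.5454 -0.1022  0.09  ] [ 0.5456 -0.1043  0.09  ]
```

The fingers shut just above the bar. They pushed it down a little instead of gripping it. I'll lift, open, and descend about 20 mm deeper.

Emit:
servo_tool(series="0 0.002 -0.035 0 0 0 0.5; 0 0.002 -0.035 0 0 0 0.5; 0 0.002 -0.035 0 0 0 0.5; 0 0.002 -0.035 0 0 0 0.5; 0 0.002 -0.035 0 0 0 0.5")

```text
clock: 3.4
position: [0.553, -0.1547, 0.105]
ee_rot: [-0.001, 0.651, 0.759, -0.0]
contact_force: [-0.3, 0.3, 0.3]
width: 0.0425
gripper_force: 0.0
```

Emit:
servo_tool(series="-0.003 0 0.02 0 0 0 0.5; -0.003 0 0.04 0 0 0 0.5; -0.003 0 0.055 0 0 0 0.5; -0.003 0 0.055 0 0 0 0.8; -0.003 0 0.055 0 0 0 1")

```text
clock: 3.9
position: [0.5539, -0.1579, 0.0505]
ee_rot: [-0.001, 0.651, 0.759, -0.0]
contact_force: [0.2, -0.1, 1.1]
width: 0.0143
gripper_force: 0.0
```

Emit:
servo_tool(series="0 0 0 0 0 0 1; 0 0 0 0 0 0 1; 0 0 0 0 0 0 1; 0 0 0 0 0 0 1")

```text
clock: 4.3
position: [0.5545, -0.1581, 0.0515]
ee_rot: [0.0, 0.651, 0.759, 0.0]
contact_force: [0.1, 0.9, 0.0]
width: 0.0003
gripper_force: 0.0
```

```bash
python3 - <<'E'
from h import *
s=manip.get_state();print(s['position'],s['width'])
print([proj(c,s['position']).round(1) for c in('wrist','scene','top')])
a=cv2.resize(eyes.get_image('wrist')[100:300,150:350],(400,400),interpolation=cv2.INTER_CUBIC)
b=cv2.resize(eyes.get_image('scene')[170:270,160:260],(400,400),interpolation=cv2.INTER_CUBIC)
cv2.imwrite('pics/w3.png',np.hstack([a,b])[:,:,::-1])
E
```

```text
[ 0.55451031 -0.15806896  0.0515119 ] 0.00026226399042863705
[array([255.7, 220.8]), array([217.8, 215.7]), array([301.5, 198.5])]
```

View pics/w3.png

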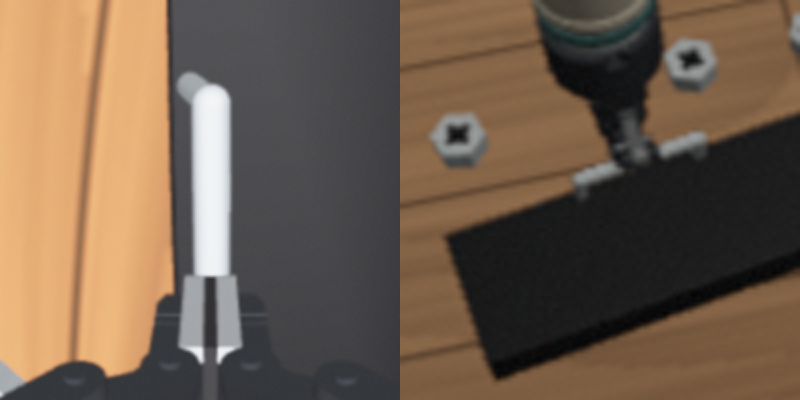

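```bash
python3 - <<'E'
from h import *
s=manip.get_state();p=s['position'];ax=rot(s['ee_rot']).as_matrix()[:,2]
for d in (0,10,20,30,40,50): 
  q=p-ax*d/1000; print(d,[proj(c,q).round(1) for c in('wrist','scene')], 'wristcrop',((proj('wrist',q)-[150,100])*2).round(),'scenecrop',((proj('scene',q)-[160,170])*4+[400,0]).round())
b=bar(.2)
for q in (b+.045*V,b-.045*V,bar(0)+.045*V,bar(0)-.045*V): print(((proj('wrist',q)-[150,100])*2).round(),((proj('scene',q)-[160,170])*4+[400,0]).round())
print(s['qpos'])
E
```

```text
0 [array([255.7, 220.8]), array([217.8, 215.6])] wristcrop [211. 242.] scenecrop [631. 183.]
10 [array([255.7, 227.1]), array([217.5, 213.9])] wristcrop [211. 254.] scenecrop [630. 176.]
20 [array([255.8, 234.1]), array([217.1, 212.2])] wristcrop [212. 268.] scenecrop [629. 169.]
30 [array([255.8, 241.8]), array([216.8, 210.4])] wristcrop [212. 284.] scenecrop [627. 162.]
40 [array([255.9, 250.3]), array([216.4, 208.6])] wristcrop [212. 301.] scenecrop [626. 154.]
50 [array([255.9, 259.8]), array([216.1, 206.8])] wristcrop [212. 320.] scenecrop [624. 147.]
[213.  99.] [698. 135.]
[214. 389.] [578. 177.]
[181.  88.] [695. 139.]
[187. 357.] [577. 180.]
[-3.98362613e-01  3.88943104e-01  1.71008039e+00 -1.18680864e-04
  1.04206318e+00 -5.50353425e-01]
```

Both views put the visible fingertips about 25 mm behind the nominal TCP, so the fingers closed on top of the bar again. I'll lift, open, and go deeper in small steps while watching the force.

Emit:
servo_tool(series="0 0 -0.04 0 0 0 0.5; 0 0 -0.04 0 0 0 0.5; 0 0 -0.04 0 0 0 0.5; 0 0 -0.04 0 0 0 0.5")

```text
clock: 4.8
position: [0.5536, -0.1577, 0.0904]
ee_rot: [-0.001, 0.651, 0.759, -0.0]
contact_force: [-0.4, 0.3, 1.1]
width: 0.0428
gripper_force: 0.0
```

Emit:
servo_tool(series="0.003 0 0.03 0 0 0 0.5; 0.003 0 0.045 0 0 0 0.5; 0.003 0 0.05 0 0 0 0.5; 0.003 0 0.055 0 0 0 0.5; 0.003 0 0.055 0 0 0 0.5")

```text
clock: 5.3
position: [0.5536, -0.155, 0.0355]
ee_rot: [-0.0, 0.651, 0.759, -0.0]
contact_force: [0.2, -0.0, 1.5]
width: 0.0426
gripper_force: 0.0
```

```bash
python3 - <<'E'
from h import *
s=manip.get_state();print(s['position'],s['width'],s['contact_force'])
a=cv2.resize(eyes.get_image('wrist')[100:300,150:350],(400,400),interpolation=cv2.INTER_CUBIC)
b=cv2.resize(eyes.get_image('scene')[170:270,160:260],(400,400),interpolation=cv2.INTER_CUBIC)
cv2.imwrite('pics/w4.png',np.hstack([a,b])[:,:,::-1])
E
```

```text
[ 0.55359175 -0.15500244  0.03547966] 0.042603278654772425 [ 0.22730365 -0.02442695  1.49594264]
```

View pics/w4.png

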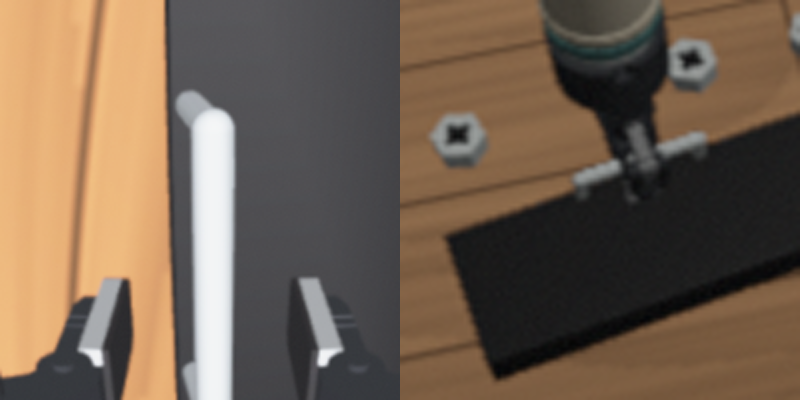

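The bar is now clearly between the pads. I'll close on it.

Emit:
servo_tool(series="0 0 0 0 0 0 1; 0 0 0 0 0 0 1; 0 0 0 0 0 0 1; 0 0 0 0 0 0 1; 0 0 0 0 0 0 1", squeeze=25)

```text
clock: 5.9
position: [0.5542, -0.1552, 0.0363]
ee_rot: [0.0, 0.651, 0.759, 0.0]
contact_force: [0.9, -0.1, 0.7]
width: 0.0087
gripper_force: 25.8
```

```bash
python3 - <<'E'
from h import *
for t in (.2,.3,.4,.5,.6,.7,.8,.9,1,1.1,1.2,1.3,1.4,1.5,1.6,1.7,1.8,1.85,1.9):
    d=bar(t)-bar(.13); print(t,round(d@U*1000,1),round(-d[2]*1000,1))
E
```

```text
0.2 3.6 -6.1
0.3 9.4 -14.3
0.4 16.0 -21.9
0.5 23.3 -28.8
0.6 31.3 -34.9
0.7 39.8 -40.2
0.8 48.9 -44.6
0.9 58.3 -48.1
1 68.0 -50.7
1.1 78.0 -52.2
1.2 88.0 -52.8
1.3 98.1 -52.3
1.4 108.0 -50.9
1.5 117.8 -48.4
1.6 127.3 -45.0
1.7 136.4 -40.7
1.8 145.0 -35.5
1.85 149.1 -32.6
1.9 153.0 -29.4
```

Emit:
servo_tool(series="0 0.001 -0.003 0 0 0 1; 0 0.002 -0.005 0 0 0 1; 0 0.003 -0.007 0 0 0 1; 0 0.004 -0.009 0 0 0 1; 0 0.004 -0.009 0 0 0 1")

```text
clock: 6.4
position: [0.5597, -0.1543, 0.0447]
ee_rot: [0.001, 0.652, 0.759, 0.001]
contact_force: [6.2, 0.5, -8.0]
width: 0.0085
gripper_force: 25.0
```

Emit:
servo_tool(series="0 0.006 -0.005 0 0 0 1; 0 0.010 -0.009 0 0 0 1; 0 0.014 -0.013 0 0 0 1; 0 0.018 -0.016 0 0 0 1; 0 0.022 -0.019 0 0 0 1")

```text
clock: 6.9
position: [0.5779, -0.1513, 0.0644]
ee_rot: [-0.001, 0.651, 0.759, -0.001]
contact_force: [-4.2, -3.8, 0.2]
width: 0.0085
gripper_force: 25.0
```

Emit:
servo_tool(series="0 0.006 -0.007 0 0 0 1; 0 0.0145 -0.012 0 0 0 1; 0 0.0235 -0.0165 0 0 0 1; 0 0.033 -0.020 0 0 0 1; 0 0.043 -0.0225 0 0 0 1")

```text
clock: 7.4
position: [0.6218, -0.1444, 0.0863]
ee_rot: [-0.001, 0.651, 0.759, -0.001]
contact_force: [-1.1, -2.8, -10.2]
width: 0.0089
gripper_force: 24.3
```

Emit:
servo_tool(series="0 0.009 -0.0005 0 0 0 1; 0 0.019 -0.0005 0 0 0 1; 0 0.029 0 0 0 0 1; 0 0.039 0.0015 0 0 0 1; 0 0.049 0.004 0 0 0 1")

```text
clock: 7.9
position: [0.6722, -0.1366, 0.0836]
ee_rot: [0.001, 0.651, 0.759, 0.001]
contact_force: [-2.1, 0.6, 3.1]
width: 0.0082
gripper_force: 24.4
```

Emit:
servo_tool(series="0 0.0095 0.003 0 0 0 1; 0 0.0185 0.007 0 0 0 1; 0 0.024 0.010 0 0 0 1; 0 0.028 0.0125 0 0 0 1; 0 0.031 0.0145 0 0 0 1")

```text
clock: 8.4
position: [0.6984, -0.1325, 0.0704]
ee_rot: [-0.002, 0.651, 0.759, -0.002]
contact_force: [-15.3, 2.0, 27.1]
width: 0.0085
gripper_force: 25.9
```

Emit:
servo_tool(series="0 0.001 0.001 0 0 0 1; 0 0.001 0.001 0 0 0 1")

```text
clock: 8.6
position: [0.6983, -0.1325, 0.0705]
ee_rot: [-0.002, 0.651, 0.759, -0.002]
contact_force: [-12.4, 1.7, 20.8]
width: 0.0086
gripper_force: 25.4
```

The lid is at its stop: a push-back force of 27 N appears exactly where 1.85 rad should be. The bar sits about 40 mm behind the reported TCP, so I take the real tips as roughly 23 mm higher than reported, and will verify this on a die. Now I release and rise.

Emit:
servo_tool(series="0 -0.001 -0.001 0 0 0 0.78; 0 -0.001 -0.001 0 0 0 0.78; 0 -0.001 -0.001 0 0 0 0.78; 0 -0.001 -0.03 0 0 0 0.78; 0 -0.001 -0.07 0 0 0 0.78")

```text
clock: 9.1
position: [0.6994, -0.132, 0.1335]
ee_rot: [-0.003, 0.651, 0.759, -0.002]
contact_force: [1.1, -0.1, 0.3]
width: 0.0189
gripper_force: 0.0
```

Emit:
servo_tool(series="0 0 -0.05 0 0 0 0.3; 0 -0.03 -0.1 0 0 0 0.3; 0 -0.08 -0.1 0 0 0 0.3; 0 -0.13 -0.1 0 0 0 0.3; 0 -0.18 -0.1 0 0 0 0.3")

```text
clock: 9.6
position: [0.5268, -0.1594, 0.2367]
ee_rot: [0.001, 0.651, 0.759, -0.0]
contact_force: [0.3, -0.9, 0.7]
width: 0.0598
gripper_force: 0.0
```

```bash
python3 - <<'E'
from h import *
s=manip.get_state();print(s['position'],s['width'],s['contact_force'])
g=[(.4283,.0088),(.4338,-.0927),(.4606,-.2782)]
info=eyes.camera_info('wrist');im=eyes.get_image('wrist')
for q in g:
    try: print(proj('wrist',[*q,.02],info),dies('wrist',[q],im=im,info=info))
    except Exception as e: print(e)
print(dies('top',g[:1]+g[2:]))
cv2.imwrite('pics/w5.png',cv2.resize(im,(640,480))[:,:,::-1])
for k in (-1.5,-.5,.5,1.5): print('pocket',(CASE+.066*k*V).round(4), (proj('wrist',CASE+.066*k*V+[0,0,.016],info)*1.25).round())
E
```

```text
[ 0.52680575 -0.15941639  0.23671982] 0.05982633804297115 [ 0.29035332 -0.92730261  0.66281528]
[200.95907181  25.13222915] [(array([0.4277, 0.0062]), np.float64(-24.0), np.float64(39.2))]
[193.93639606  98.63235568] [(array([ 0.433 , -0.0943]), np.float64(8.3), np.float64(38.1))]
[199.18005962 227.65706727] [(array([ 0.4603, -0.2774]), np.float64(21.3), np.float64(41.3))]
[(array([0.4283, 0.0087]), np.float64(-23.5), np.float64(38.5)), (array([ 0.461, -0.273]), np.float64(21.2), np.float64(59.3))]
pocket [ 0.6038 -0.2417  0.    ] [372. 272.]
pocket [ 0.5933 -0.1765  0.    ] [375. 219.]
pocket [ 0.5829 -0.1113  0.    ] [377. 160.]
pocket [ 0.5725 -0.0462  0.    ] [377. 100.]
```

View pics/w5.png

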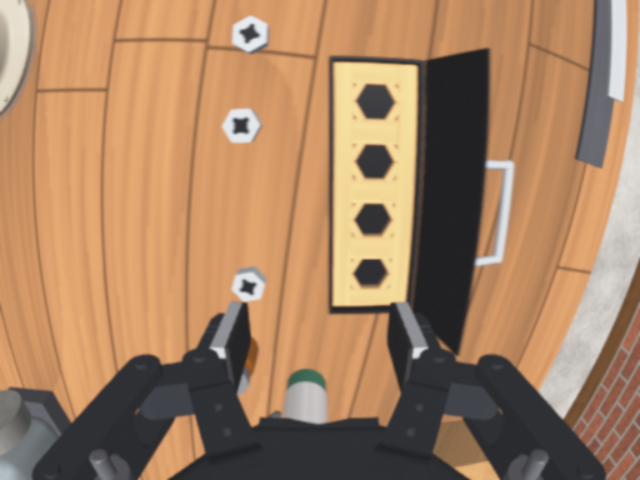

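The lid is wide open, with pockets at (370,272), (372,219), (375,161) and (376,101), within 2 px of the prediction. The wrist view agrees with the top view on all three dies. Next I refine the pockets from this view and approach die1.

```bash
cat >> h.py <<'E'
def pockets(cam,guesses,im,info=None,z=.016):
    out=[]
    for g in guesses:
        n=280; ax=(np.arange(n)-n/2)*.00025
        M=np.array([[proj(cam,[g[0]+a,g[1]+b,z],info) for b in ax[::4]] for a in ax[::4]],np.float32)
        M=cv2.resize(M,(n,n)); w=cv2.remap(im,M[...,0],M[...,1],cv2.INTER_CUBIC)
        m=(w[...,0]<130).astype(np.uint8); m=cv2.morphologyEx(m,cv2.MORPH_OPEN,np.ones((25,25)))
        _,lab,st,ce=cv2.connectedComponentsWithStats(m); i=lab[n//2,n//2]; c=ce[i]
        out.append((np.array(g[:2])+(c[::-1]-n/2+.5)*.00025, np.sqrt(st[i,4]*2/np.sqrt(3))*.25))
    return out
E
python3 - <<'E'
from h import *
G=[CASE+.066*k*V for k in(-1.5,-.5,.5,1.5)]
for cam in('wrist','top'):
    info=eyes.camera_info(cam);im=eyes.get_image(cam)
    try:
        P=pockets(cam,G,im,info)
        for p in P: print(cam,p[0].round(4),round(p[1],1))
        d=P[3][0]-P[0][0]; print(np.degrees(np.arctan2(d[1],d[0])),np.linalg.norm(d),np.mean([p[0] for p in P],0),CASE)
    except Exception as e: print(cam,e)
chain(((.4334,-.0935,.14),-22),((.4334,-.0935,.03),-22))
E
```

```text
wrist [ 0.6035 -0.2411] 34.5
wrist [ 0.5932 -0.1767] 35.4
wrist [ 0.583  -0.1119] 35.8
wrist [ 0.5726 -0.0472] 35.9
99.05085994801539 0.19638905966221895 [ 0.58809851 -0.144245  ] [ 0.58812931 -0.1439079   0.        ]
top [ 0.5906 -0.2353] 49.2
top [ 0.6002 -0.1917] 48.2
top [ 0.5826 -0.1122] 72.9
top [ 0.5729 -0.0453] 37.8
95.30442598086779 0.19078155685274648 [ 0.58657085 -0.14608928] [ 0.58812931 -0.1439079   0.        ]
[ 79.2 -83.4  96.9] mm [ 0.1  0.  30.6]
[  0.   0. 110.] mm [0. 0. 0.]
```

Emit:
servo_tool(series="0.079 -0.083 0.08 0 0 30.6 0.4; 0.079 -0.083 0.08 0 0 30.6 0.4; 0.079 -0.083 0.08 0 0 30.6 0.4; 0.079 -0.083 0.08 0 0 30.6 0.4; 0.079 -0.083 0.08 0 0 30.6 0.4")

```text
clock: 10.3
position: [0.4347, -0.093, 0.1562]
ee_rot: [-0.0, 0.828, 0.561, 0.0]
contact_force: [0.8, -0.5, 0.2]
width: 0.0514
gripper_force: 0.0
```

```bash
python3 - <<'E'
from h import *
print(manip.get_state()['position'])
print(dies('top',[(.4283,.0077)]))
info=eyes.camera_info('wrist');im=eyes.get_image('wrist')
crop(im,'w6.png',100,60,400,300,2)
print(dies('wrist',[(.4334,-.0935),(.428,.0075)],im=im,info=info))
chain(((.4334,-.0935,.03),-22))
E
```

```text
[ 0.43474173 -0.0929683   0.1562117 ]
[(array([ 0.4228, -0.001 ]), np.float64(24.9), np.float64(56.4))]
[(array([ 0.4344, -0.0929]), np.float64(8.1), np.float64(38.2)), (array([0.4287, 0.0073]), np.float64(-23.0), np.float64(37.3))]
[ -0.6  -3.6 127.5] mm [ 0.2 -0.   0.2]
```

```bash
python3 - <<'E'
from h import *
print(manip.get_state()['position'],manip.get_state()['qd'].round(3))
im=eyes.get_image('wrist');info=eyes.camera_info('wrist')
print(dies('wrist',[(.4334,-.0935)],im=im,info=info),manip.get_state()['position'])
chain(((.4342,-.0931,.03),-22))
E
```

```text
[ 0.43656955 -0.09417509  0.15749253] [-0.007 -0.001 -0.012 -0.001  0.008  0.004]
[(array([ 0.4343, -0.0931]), np.float64(8.0), np.float64(38.3))] [ 0.43649603 -0.09430336  0.15764473]
[  0.3  -2.9 127.6] mm [ 0.2 -0.   0.2]
```

Emit:
servo_tool(series="0 -0.003 0.05 0 0 0 0.4; 0 -0.003 0.09 0 0 0 0.4; 0 -0.003 0.12 0 0 0 0.4; 0 -0.003 0.127 0 0 0 0.4; 0 -0.003 0.127 0 0 0 0.4")

```text
clock: 10.95
position: [0.4319, -0.0928, 0.0296]
ee_rot: [-0.0, 0.828, 0.56, -0.0]
contact_force: [-0.3, -0.2, -0.2]
width: 0.0512
gripper_force: 0.0
```

Emit:
servo_tool(series="0 0 0.005 0 0 0 0.4; 0 0 0.01 0 0 0 0.4; 0 0 0.014 0 0 0 0.4; 0 0 0.018 0 0 0 0.4; 0 0 0.018 0 0 0 0.4")

```text
clock: 11.45
position: [0.4308, -0.0923, 0.0118]
ee_rot: [-0.0, 0.828, 0.56, -0.0]
contact_force: [0.0, -0.2, -0.1]
width: 0.0513
gripper_force: 0.0
```

Emit:
servo_tool(series="0 0 0.004 0 0 0 0.4; 0 0 0.008 0 0 0 0.4; 0 0 0.011 0 0 0 0.4; 0 0 0.013 0 0 0 0.4; 0 0 0.013 0 0 0 0.4")

```text
clock: 11.95
position: [0.4307, -0.0923, -0.0014]
ee_rot: [-0.0, 0.829, 0.56, -0.0]
contact_force: [-0.2, 0.0, 0.2]
width: 0.0514
gripper_force: 0.0
```

Emit:
servo_tool(series="0 0.003 0.002 0 0 0 0.4; 0 0.003 0.004 0 0 0 0.4; 0 0.003 0.006 0 0 0 0.4; 0 0.003 0.007 0 0 0 0.4; 0 0.003 0.007 0 0 0 0.4")

```text
clock: 12.45
position: [0.4336, -0.0934, -0.0082]
ee_rot: [-0.0, 0.828, 0.56, -0.0]
contact_force: [0.1, -0.8, 0.5]
width: 0.0514
gripper_force: 0.0
```

```bash
python3 - <<'E'
from h import *
s=manip.get_state();print(s['position'],s['contact_force'])
a=eyes.get_image('wrist');b=eyes.get_image('scene')
cv2.imwrite('pics/w7.png',np.hstack([cv2.resize(a[120:280,150:350],(500,400),interpolation=cv2.INTER_CUBIC),cv2.resize(b[150:250,190:265],(300,400),interpolation=cv2.INTER_CUBIC)])[:,:,::-1])
print(((proj('scene',s['position'])-[190,150])*4+[500,0]).round())
E
```

```text
[ 0.43358958 -0.09342287 -0.00821186] [ 0.13901322 -0.76808476  0.49719655]
[672. 156.]
```

View pics/w7.png

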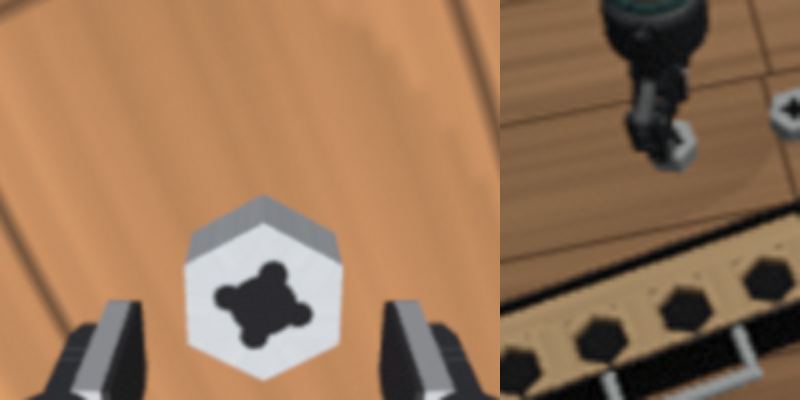

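The die is centred between the pads (column 264), the tips are still clearly above the bench, and there has been no contact yet. I'll keep descending until they touch.

Emit:
servo_tool(series="0 0 0.002 0 0 0 0.4; 0 0 0.004 0 0 0 0.4; 0 0 0.006 0 0 0 0.4; 0 0 0.008 0 0 0 0.4; 0 0 0.008 0 0 0 0.4")

```text
clock: 13.05
position: [0.4335, -0.0934, -0.0163]
ee_rot: [-0.0, 0.828, 0.56, -0.0]
contact_force: [-0.5, 0.6, 0.3]
width: 0.0514
gripper_force: 0.0
```

Emit:
servo_tool(series="0 0 0.001 0 0 0 0.4; 0 0 0.002 0 0 0 0.4; 0 0 0.003 0 0 0 0.4; 0 0 0.004 0 0 0 0.4; 0 0 0.004 0 0 0 0.4")

```text
clock: 13.55
position: [0.4337, -0.0935, -0.0201]
ee_rot: [-0.0, 0.829, 0.56, -0.0]
contact_force: [0.1, 0.6, -0.2]
width: 0.0511
gripper_force: 0.0
```

Emit:
servo_tool(series="0 0 0.001 0 0 0 0.4; 0 0 0.002 0 0 0 0.4; 0 0 0.003 0 0 0 0.4; 0 0 0.004 0 0 0 0.4; 0 0 0.004 0 0 0 0.4")

```text
clock: 14.05
position: [0.4336, -0.0935, -0.0242]
ee_rot: [-0.0, 0.829, 0.56, -0.0]
contact_force: [-0.6, -1.1, 0.4]
width: 0.0511
gripper_force: 0.0
```

Emit:
servo_tool(series="0 0 0 0 0 0 0.55; 0 0 0 0 0 0 0.7; 0 0 0 0 0 0 0.8; 0 0 0 0 0 0 1; 0 0 0 0 0 0 1", squeeze=40)

```text
clock: 14.55
position: [0.4338, -0.0935, -0.0237]
ee_rot: [0.0, 0.829, 0.56, 0.0]
contact_force: [-1.2, 0.5, 5.2]
width: 0.0345
gripper_force: 39.8
```

The width of 34.5 mm shows the die is gripped. The 5 N upward force suggests the tips just touch the bench, i.e. they end about 24 mm behind the reported TCP. The pocket hides 10 mm of the die, so I'll regrip 10 mm higher.

Emit:
servo_tool(series="0 0 0 0 0 0 0.45; 0 0 0 0 0 0 0.45; 0 0 -0.006 0 0 0 0.45; 0 0 -0.011 0 0 0 0.45; 0 0 -0.011 0 0 0 0.45")

```text
clock: 15.05
position: [0.4346, -0.0938, -0.0122]
ee_rot: [0.001, 0.828, 0.56, 0.001]
contact_force: [0.5, -0.0, -0.3]
width: 0.0469
gripper_force: 0.0
```

Emit:
servo_tool(series="0 0 0 0 0 0 0.6; 0 0 0 0 0 0 0.8; 0 0 0 0 0 0 1; 0 0 0 0 0 0 1; 0 0 0 0 0 0 1", squeeze=40)

```text
clock: 15.55
position: [0.4337, -0.0935, -0.0131]
ee_rot: [-0.0, 0.828, 0.56, -0.0]
contact_force: [-0.7, 0.4, 0.3]
width: 0.0002
gripper_force: 0.0
```

Emit:
servo_tool(series="0 0 -0.01 0 0 0 1; 0 0 -0.03 0 0 0 1; 0 0 -0.05 0 0 0 1; 0 0 -0.07 0 0 0 1; 0 0 -0.07 0 0 0 1")

```text
clock: 16.05
position: [0.4362, -0.0944, 0.0598]
ee_rot: [0.003, 0.828, 0.56, 0.002]
contact_force: [1.4, -0.0, 0.0]
width: -0.0005
gripper_force: 0.0
```

```bash
python3 - <<'E'
from h import *
s=manip.get_state();print(s['position'],s['width'],s['gripper_force'],s['contact_force'])
a=eyes.get_image('wrist');info=eyes.camera_info('wrist');p=s['position']
cv2.imwrite('pics/w8.png',np.hstack([cv2.resize(a[120:280,150:350],(500,400),interpolation=cv2.INTER_CUBIC),cv2.resize(eyes.get_image('scene')[130:230,190:265],(300,400),interpolation=cv2.INTER_CUBIC)])[:,:,::-1])
for zt in (.030,.033,.036): # die top relative to TCP
    print(zt,dies('wrist',[p[:2]],z=p[2]+zt,im=a,info=info))
k=.5; P=CASE+.066*k*V
chain(((*P[:2],.12),-20.95),((*P[:2],-.01),-20.95))
E
```

```text
[ 0.43621653 -0.0943971   0.05982225] -0.0005002345018673159 0.0 [ 1.39192853 -0.00846071  0.04406072]
0.03 [(array([ 0.4435, -0.0702]), np.float64(14.9), np.float64(24.5))]
0.033 [(array([ 0.4439, -0.0695]), np.float64(21.2), np.float64(23.6))]
0.036 [(array([ 0.4443, -0.0689]), np.float64(25.0), np.float64(22.7))]
[ 39.  144.9 -62.4] mm [ 0.1  0.  -0.9]
[  0.   0. 130.] mm [0. 0. 0.]
```

View pics/w8.png

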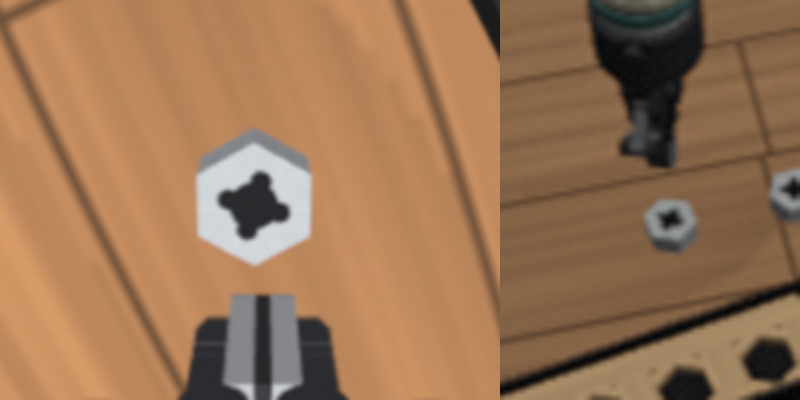

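That regrip missed: the tips closed above the die, which is still on the bench. So the real tips end about 33 mm or more behind the reported TCP, and the first grip at z = -0.024 already had the right depth. I'll re-measure the die and repeat that grip.

```bash
python3 - <<'E'
from h import *
a=eyes.get_image('wrist');info=eyes.camera_info('wrist')
print(dies('wrist',[(.434,-.093)],im=a,info=info))
d=dies('wrist',[(.434,-.093)],im=a,info=info)[0][0]
print(manip.get_state()['position'])
chain(((*d,-.0245),-22))
E
```

```text
[(array([ 0.4342, -0.0917]), np.float64(7.9), np.float64(38.8))]
[ 0.43332941 -0.09331754  0.05675479]
[ 1.8  0.2 81.3] mm [-0.   0.   0.1]
```

Emit:
servo_tool(series="0.001 0 0 0 0 0 0.4; 0.001 0 0.02 0 0 0 0.4; 0.001 0 0.05 0 0 0 0.4; 0.001 0 0.075 0 0 0 0.4; 0.001 0 0.081 0 0 0 0.4")

```text
clock: 16.7
position: [0.4312, -0.0914, -0.0268]
ee_rot: [-0.003, 0.829, 0.56, -0.002]
contact_force: [-0.4, -0.0, 0.2]
width: 0.0511
gripper_force: 0.0
```

Emit:
servo_tool(series="0 0 0 0 0 0 0.5; 0 0 0 0 0 0 0.7; 0 0 0 0 0 0 1; 0 0 0 0 0 0 1; 0 0 0 0 0 0 1", squeeze=40)

```text
clock: 17.2
position: [0.4347, -0.0927, -0.0234]
ee_rot: [0.001, 0.828, 0.56, 0.0]
contact_force: [0.3, -0.9, -1.5]
width: 0.0339
gripper_force: 39.8
```

Emit:
servo_tool(series="0 0 -0.01 0 0 0 1; 0 0 -0.03 0 0 0 1; 0 0 -0.06 0 0 0 1; 0 0 -0.10 0 0 0 1; 0 0 -0.10 0 0 0 1")

```text
clock: 17.7
position: [0.4385, -0.0941, 0.0813]
ee_rot: [0.005, 0.828, 0.56, 0.003]
contact_force: [-0.1, -0.3, -0.5]
width: 0.0342
gripper_force: 40.1
```

```bash
python3 - <<'E'
from h import *
a=eyes.get_image('wrist');info=eyes.camera_info('wrist')
s=manip.get_state();print(s['position'],s['width'],s['gripper_force'],s['contact_force']);p=s['position']
print(dies('wrist',[p[:2]],z=p[2]+.0445,im=a,info=info))
k=.5; P=CASE+.066*k*V; print(P)
chain(((*P[:2],.08),-20.95),((*P[:2],-.01),-20.95))
E
```

```text
[ 0.43657675 -0.09346936  0.0790825 ] 0.03427654327220225 40.08720939484192 [-0.51365567  0.17508383 -1.35250419]
[(array([ 0.4376, -0.0914]), np.float64(8.3), np.float64(39.5))]
[ 0.58291009 -0.11132325  0.        ]
[ 38.  142.4   0.2] mm [ 0.4  0.  -0.9]
[ 0.  0. 90.] mm [0. 0. 0.]
```

Lifted: the width holds at 34 mm and the grip at 40 N. Now I carry it over the pocket.

Emit:
servo_tool(series="0.019 0.071 0 0 0 -0.9 1; 0.038 0.1425 0 0 0 -0.9 1; 0.038 0.1425 0 0 0 -0.9 1; 0.038 0.1425 0 0 0 -0.9 1; 0.038 0.1425 0.03 0 0 -0.9 1")

```text
clock: 18.25
position: [0.5844, -0.1114, 0.0475]
ee_rot: [0.003, 0.824, 0.567, 0.002]
contact_force: [1.5, 0.2, -2.2]
width: 0.0338
gripper_force: 40.3
```

Emit:
servo_tool(series="0 0 0.02 0 0 0 1; 0 0 0.04 0 0 0 1; 0 0 0.044 0 0 0 1; 0 0 0.044 0 0 0 1; 0 0 0.044 0 0 0 1")

```text
clock: 18.75
position: [0.5809, -0.1106, 0.0026]
ee_rot: [0.0, 0.824, 0.566, 0.0]
contact_force: [0.2, 0.7, -0.6]
width: 0.0342
gripper_force: 40.3
```

```bash
python3 - <<'E'
from h import *
im=eyes.get_image('wrist');info=eyes.camera_info('wrist');s=manip.get_state();print(s['position'],s['contact_force'],s['width'])
P=[.5829,-.1116]; p=s['position']
print(dies('wrist',[p[:2]],z=p[2]+.0435,im=im,info=info))
chain(((*P,-.0175),-20.95))
G=[CASE+.066*k*V for k in(1.5,)]
print(pockets('wrist',G,im,info),G)
E
```

```text
[ 0.58124185 -0.11068638  0.0029501 ] [-0.06779081  0.59190561 -1.62657058] 0.034027999629993096
[(array([ 0.5823, -0.1092]), np.float64(9.3), np.float64(40.1))]
[-0.3  1.8 20.5] mm [ 0.1 -0.  -0. ]
[(array([ 0.57372353, -0.0463032 ]), np.float64(36.47409159636735))] [array([ 0.57247166, -0.04615394,  0.        ])]
```

Emit:
servo_tool(series="-0.0005 0.0015 0.005 0 0 0 1; -0.0005 0.0015 0.009 0 0 0 1; -0.0005 0.0015 0.012 0 0 0 1; -0.0005 0.0015 0.015 0 0 0 1; -0.0005 0.0015 0.015 0 0 0 1")

```text
clock: 19.3
position: [0.582, -0.1113, -0.0134]
ee_rot: [-0.0, 0.824, 0.566, 0.0]
contact_force: [0.7, 1.5, -2.1]
width: 0.0342
gripper_force: 40.2
```

The die's underside is at 0.010 m, already 6 mm into the pocket with no contact. I'll carry on to the floor.

Emit:
servo_tool(series="0 0 0.002 0 0 0 1; 0 0 0.003 0 0 0 1; 0 0 0.004 0 0 0 1; 0 0 0.005 0 0 0 1; 0 0 0.005 0 0 0 1")

```text
clock: 19.8
position: [0.5821, -0.1114, -0.0178]
ee_rot: [0.0, 0.824, 0.566, 0.0]
contact_force: [1.1, 1.8, 0.9]
width: 0.0342
gripper_force: 40.5
```

Emit:
servo_tool(series="0 0 0 0 0 0 0.5; 0 0 0 0 0 0 0.5; 0 0 -0.03 0 0 0 0.5; 0 0 -0.075 0 0 0 0.5; 0 0 -0.12 0 0 0 0.5")

```text
clock: 20.3
position: [0.5806, -0.1114, 0.1025]
ee_rot: [-0.001, 0.824, 0.566, -0.001]
contact_force: [0.9, -0.7, 0.2]
width: 0.0429
gripper_force: 0.0
```

```bash
python3 - <<'E'
from h import *
s=manip.get_state();print(s['position'],s['contact_force'],s['width'])
im=eyes.get_image('wrist');info=eyes.camera_info('wrist')
print('seated?',[dies('wrist',[(.583,-.1113)],z=z,im=im,info=info) for z in(.026,)])
g=[(.4283,.0075)]
print(dies('wrist',g,im=im,info=info))
print(dies('top',[(.4283,.0075),(.4606,-.2785)]))
chain(((.4283,.0078,.05),6.3),((.4283,.0078,-.0245),6.3))
E
```

```text
[ 0.58058862 -0.11142192  0.10252362] [ 0.93120065 -0.72537284  0.16789639] 0.04286952343612497
seated? [[(array([ 0.5884, -0.1164]), np.float64(8.9), np.float64(40.9))]]
[(array([0.435 , 0.0053]), np.float64(-23.0), np.float64(43.4))]
[(array([0.4278, 0.0059]), np.float64(21.8), np.float64(73.2)), (array([ 0.4606, -0.2782]), np.float64(20.8), np.float64(39.5))]
[  56.3 -191.6   56.2] mm [  0.7   0.2 -27.3]
[ 0.   0.  74.5] mm [0. 0. 0.]
```

```bash
python3 - <<'E'
from h import *
for i in range(2):
    info=eyes.camera_info('wrist');im=eyes.get_image('wrist')
print('seated?',[dies('wrist',[(.583,-.1113)],z=z,im=im,info=info) for z in(.026,)])
print(dies('wrist',[(.4283,.0075)],im=im,info=info),manip.get_state()['position'])
chain(((.4283,.0078,.03),6.3),((.4283,.0078,-.0245),6.3))
E
```

```text
seated? [[(array([ 0.5825, -0.1113]), np.float64(9.2), np.float64(39.2))]]
[(array([0.4331, 0.0062]), np.float64(-23.0), np.float64(42.3))] [ 0.58218661 -0.11178791  0.10323411]
[  56.6 -186.7   72.8] mm [  0.1   0.  -27.3]
[ 0.   0.  54.5] mm [0. 0. 0.]
```

Die1 is seated, centred at (0.5825,-0.1113). On to die0.

Emit:
servo_tool(series="0.0566 -0.187 0.05 0 0 -27.3 0.4; 0.0566 -0.187 0.05 0 0 -27.3 0.4; 0.0566 -0.187 0.05 0 0 -27.3 0.4; 0.0566 -0.187 0.05 0 0 -27.3 0.4; 0.0566 -0.187 0.05 0 0 -27.3 0.4")

```text
clock: 21.0
position: [0.4151, 0.012, 0.0479]
ee_rot: [-0.007, 0.666, 0.746, -0.005]
contact_force: [1.1, -0.1, -0.4]
width: 0.0512
gripper_force: 0.0
```

Emit:
servo_tool(series="0 0 0.02 0 0 0 0.4; 0 0 0.02 0 0 0 0.4; 0 0 0.02 0 0 0 0.4")

```text
clock: 21.3
position: [0.4266, 0.0083, 0.0312]
ee_rot: [-0.001, 0.667, 0.745, -0.001]
contact_force: [-0.9, 0.0, 0.3]
width: 0.0512
gripper_force: 0.0
```

```bash
python3 - <<'E'
from h import *
eyes.get_image('wrist');info=eyes.camera_info('wrist');im=eyes.get_image('wrist')
d=dies('wrist',[(.4283,.0075)],im=im,info=info)[0]; print(d,manip.get_state()['position'])
chain(((d[0][0],d[0][1]-.001,-.0245),d[1]+30))
E
```

```text
(array([0.4282, 0.0102]), np.float64(-23.7), np.float64(39.2)) [0.42789471 0.00804927 0.03202677]
[ 1.1  0.4 56.5] mm [-0.  0. -0.]
```

Emit:
servo_tool(series="0.0005 0 0.02 0 0 0 0.4; 0.0005 0 0.04 0 0 0 0.4; 0.0005 0 0.052 0 0 0 0.4; 0.0005 0 0.0565 0 0 0 0.4; 0.0005 0 0.0565 0 0 0 0.4")

```text
clock: 21.9
position: [0.4276, 0.0087, -0.0247]
ee_rot: [-0.0, 0.667, 0.745, -0.0]
contact_force: [0.0, -0.1, 0.6]
width: 0.0512
gripper_force: 0.0
```

Emit:
servo_tool(series="0 0 0 0 0 0 0.5; 0 0 0 0 0 0 0.7; 0 0 0 0 0 0 1; 0 0 0 0 0 0 1; 0 0 0 0 0 0 1", squeeze=40)

```text
clock: 22.4
position: [0.4284, 0.0087, -0.0236]
ee_rot: [0.001, 0.667, 0.745, 0.001]
contact_force: [-1.0, -0.5, 6.9]
width: 0.0345
gripper_force: 39.9
```

Emit:
servo_tool(series="0 0 -0.01 0 0 0 1; 0 0 -0.03 0 0 0 1; 0 0 -0.06 0 0 0 1; 0 0 -0.08 0 0 0 1; 0 0 -0.08 0 0 0 1")

```text
clock: 22.9
position: [0.4299, 0.0086, 0.0583]
ee_rot: [0.003, 0.667, 0.745, 0.002]
contact_force: [0.6, 0.2, -1.8]
width: 0.0339
gripper_force: 40.3
```

```bash
python3 - <<'E'
from h import *
eyes.get_image('wrist');p=manip.get_state()['position'];info=eyes.camera_info('wrist');im=eyes.get_image('wrist')
s=manip.get_state();print(p,s['width'],s['gripper_force'])
print(dies('wrist',[p[:2]],z=p[2]+.0445,im=im,info=info))
print(dies('top',[(.4606,-.2785)]))
P=[.5725,-.0464]
chain(((*P,.06),-20.95),((*P,.003),-20.95))
E
```

```text
[0.42840675 0.00878368 0.05668644] 0.03426142482769504 40.27122577652335
[(array([0.4279, 0.012 ]), np.float64(-23.9), np.float64(39.4))]
[(array([ 0.4606, -0.2782]), np.float64(20.7), np.float64(39.5))]
[-71.2 139.1  -5.3] mm [-0.1  0.  27.3]
[ 0.  0. 57.] mm [0. 0. 0.]
```

Emit:
servo_tool(series="-0.072 0.139 -0.005 0 0 27.3 1; -0.072 0.139 -0.005 0 0 27.3 1; -0.072 0.139 -0.005 0 0 27.3 1; -0.072 0.139 -0.005 0 0 27.3 1; -0.072 0.139 -0.005 0 0 27.3 1")

```text
clock: 23.55
position: [0.5736, -0.0479, 0.0582]
ee_rot: [-0.001, 0.824, 0.566, -0.001]
contact_force: [-1.3, 0.3, -2.1]
width: 0.034
gripper_force: 40.5
```

Emit:
servo_tool(series="0 0 0.02 0 0 0 1; 0 0 0.04 0 0 0 1; 0 0 0.056 0 0 0 1; 0 0 0.056 0 0 0 1; 0 0 0.056 0 0 0 1")

```text
clock: 24.05
position: [0.5715, -0.0467, 0.0039]
ee_rot: [-0.001, 0.824, 0.567, -0.001]
contact_force: [-0.1, 0.1, -1.1]
width: 0.0343
gripper_force: 40.5
```

```bash
python3 - <<'E'
from h import *
eyes.get_image('wrist');p=manip.get_state()['position'];info=eyes.camera_info('wrist');im=eyes.get_image('wrist')
s=manip.get_state();print(p,s['width'],s['contact_force'])
d=dies('wrist',[p[:2]],z=p[2]+.0435,im=im,info=info);print(d)
print('tool x offset of die mm',(rot(s['ee_rot']).inv().apply([*(d[0][0]-p[:2]),0])*1000).round(1))
chain(((.5725,-.0464,-.0175),-20.95))
E
```

```text
[ 0.57266594 -0.04700871  0.00470339] 0.03423625749770977 [ 0.03914139 -0.10745938 -1.455245  ]
[(array([ 0.5741, -0.0447]), np.float64(9.0), np.float64(40.0))]
tool x offset of die mm [2.7 0.5 0. ]
[ 0.4 -1.1 22.7] mm [ 0. -0. -0.]
```

Emit:
servo_tool(series="-0.0005 -0.0003 0.006 0 0 0 1; -0.0005 -0.0003 0.011 0 0 0 1; -0.0005 -0.0003 0.014 0 0 0 1; -0.0005 -0.0003 0.017 0 0 0 1; -0.0005 -0.0003 0.017 0 0 0 1")

```text
clock: 24.65
position: [0.5725, -0.0475, -0.0131]
ee_rot: [-0.001, 0.824, 0.566, -0.0]
contact_force: [0.0, 1.1, -2.2]
width: 0.0342
gripper_force: 40.5
```

In 6 mm again with no contact. Next: finish, release, rise and check.

Emit:
servo_tool(series="0 0 0.002 0 0 0 1; 0 0 0.003 0 0 0 1; 0 0 0.004 0 0 0 1; 0 0 0.005 0 0 0 1; 0 0 0.005 0 0 0 1")

```text
clock: 25.15
position: [0.5728, -0.0474, -0.0175]
ee_rot: [-0.0, 0.824, 0.566, 0.0]
contact_force: [-1.2, 4.1, 1.0]
width: 0.034
gripper_force: 40.8
```

Emit:
servo_tool(series="0 0 0 0 0 0 0.5; 0 0 0 0 0 0 0.5; 0 0 -0.03 0 0 0 0.5; 0 0 -0.075 0 0 0 0.5; 0 0 -0.12 0 0 0 0.5")

```text
clock: 25.65
position: [0.5728, -0.0485, 0.1034]
ee_rot: [0.0, 0.824, 0.566, -0.001]
contact_force: [1.3, 0.3, 0.2]
width: 0.0426
gripper_force: 0.0
```

```bash
python3 - <<'E'
from h import *
eyes.get_image('wrist');eyes.get_image('wrist');p=manip.get_state()['position'];info=eyes.camera_info('wrist');im=eyes.get_image('wrist')
print(p,'seated',dies('wrist',[(.5725,-.0464)],z=.026,im=im,info=info))
m=np.array([.52,-.17,.06])
chain((m,-8.9),((.4606,-.2782,.03),-8.9),((.4606,-.2782,-.0245),-8.9))
E
```

```text
[ 0.57859068 -0.04953864  0.10939341] seated [(array([ 0.5733, -0.0465]), np.float64(9.2), np.float64(39.0))]
[-133.1   -9.7   46.2] mm [  0.5   0.  -12.1]
[-116.1  -41.9   30. ] mm [0. 0. 0.]
[ 0.   0.  54.5] mm [0. 0. 0.]
```

Emit:
servo_tool(series="-0.133 -0.008 0.045 0 0 -12.1 0.4; -0.133 -0.008 0.045 0 0 -12.1 0.4; -0.133 -0.008 0.045 0 0 -12.1 0.4; -0.133 -0.008 0.045 0 0 -12.1 0.4; -0.133 -0.008 0.045 0 0 -12.1 0.4")

```text
clock: 26.3
position: [0.5167, -0.1696, 0.0562]
ee_rot: [-0.001, 0.761, 0.649, -0.0]
contact_force: [0.2, 0.4, 0.6]
width: 0.0512
gripper_force: 0.0
```

Emit:
servo_tool(series="-0.116 -0.042 0.03 0 0 0 0.4; -0.116 -0.042 0.03 0 0 0 0.4; -0.116 -0.042 0.03 0 0 0 0.4; -0.116 -0.042 0.03 0 0 0 0.4; -0.116 -0.042 0.03 0 0 0 0.4")

```text
clock: 26.8
position: [0.4592, -0.2765, 0.0275]
ee_rot: [-0.0, 0.76, 0.65, 0.0]
contact_force: [-0.1, 0.1, 0.1]
width: 0.0514
gripper_force: 0.0
```

```bash
python3 - <<'E'
from h import *
eyes.get_image('wrist');eyes.get_image('wrist');info=eyes.camera_info('wrist');im=eyes.get_image('wrist')
d=dies('wrist',[(.4606,-.2785)],im=im,info=info)[0]; print(d,manip.get_state()['position'],proj('wrist',[.4606,-.2785,.02],info))
chain(((d[0][0],d[0][1]-.0012,-.0245),d[1]-30),((.4606,-.2785,-.0245),-9))
E
```

```text
(array([ 0.4614, -0.2778]), np.float64(20.4), np.float64(39.3)) [ 0.45963446 -0.27591031  0.02787043] [256.90998367 219.22257639]
[-2.8  2.2 52.4] mm [ 0.1 -0.   0.8]
[ 0.4 -0.9  0. ] mm [ 0.   0.  -0.6]
```

Emit:
servo_tool(series="-0.0025 0.0018 0.02 0 0 0.3 0.4; -0.0025 0.0018 0.04 0 0 0.3 0.4; -0.0025 0.0018 0.049 0 0 0.3 0.4; -0.0025 0.0018 0.0525 0 0 0.3 0.4; -0.0025 0.0018 0.0525 0 0 0.3 0.4")

```text
clock: 27.45
position: [0.4602, -0.2794, -0.025]
ee_rot: [-0.0, 0.761, 0.649, -0.0]
contact_force: [0.4, -0.2, 0.1]
width: 0.0516
gripper_force: 0.0
```

Emit:
servo_tool(series="0 0 0 0 0 0 0.5; 0 0 0 0 0 0 0.7; 0 0 0 0 0 0 1; 0 0 0 0 0 0 1; 0 0 0 0 0 0 1", squeeze=40)

```text
clock: 27.95
position: [0.4607, -0.2804, -0.0239]
ee_rot: [0.001, 0.762, 0.648, 0.0]
contact_force: [-0.4, 1.6, 6.6]
width: 0.0343
gripper_force: 40.0
```

Emit:
servo_tool(series="0 0 -0.01 0 0 0 1; 0 0 -0.03 0 0 0 1; 0 0 -0.06 0 0 0 1; 0 0 -0.08 0 0 0 1; 0 0 -0.08 0 0 0 1")

```text
clock: 28.45
position: [0.4618, -0.2816, 0.0582]
ee_rot: [0.003, 0.761, 0.648, 0.001]
contact_force: [-0.1, -0.4, -1.3]
width: 0.0346
gripper_force: 40.1
```

```bash
python3 - <<'E'
from h import *
eyes.get_image('wrist');eyes.get_image('wrist');p=manip.get_state()['position'];info=eyes.camera_info('wrist');im=eyes.get_image('wrist')
s=manip.get_state();print(p,s['width'],s['gripper_force'])
d=dies('wrist',[p[:2]],z=p[2]+.0445,im=im,info=info);print(d,(rot(s['ee_rot']).inv().apply([*(d[0][0]-p[:2]),0])*1000).round(1))
P=(CASE-.066*1.5*V)[:2]; print(P)
chain(((*P,.06),-20.95),((*P,.003),-20.95))
E
```

```text
[ 0.45968186 -0.27990584  0.05516599] 0.034226804208445843 40.064830346054805
[(array([ 0.4605, -0.2764]), np.float64(20.8), np.float64(39.7))] [3.6 0.2 0. ]
[ 0.60378696 -0.24166187]
[ 60.4 136.8  -5.8] mm [-0.1 -0.  11.8]
[ 0.  0. 57.] mm [0. 0. 0.]
```

Emit:
servo_tool(series="0.0586 0.137 -0.006 0 0 11.8 1; 0.0586 0.137 -0.006 0 0 11.8 1; 0.0586 0.137 -0.006 0 0 11.8 1; 0.0586 0.137 -0.006 0 0 11.8 1; 0.0586 0.137 -0.006 0 0 11.8 1")

```text
clock: 29.1
position: [0.6039, -0.2428, 0.0586]
ee_rot: [-0.002, 0.824, 0.567, -0.001]
contact_force: [0.0, -0.1, -1.2]
width: 0.0342
gripper_force: 40.3
```

Emit:
servo_tool(series="0 0 0.02 0 0 0 1; 0 0 0.04 0 0 0 1; 0 0 0.056 0 0 0 1; 0 0 0.056 0 0 0 1; 0 0 0.056 0 0 0 1")

```text
clock: 29.6
position: [0.6028, -0.2441, 0.0045]
ee_rot: [-0.001, 0.824, 0.566, -0.001]
contact_force: [0.2, 0.7, 0.1]
width: 0.0341
gripper_force: 40.3
```

```bash
python3 - <<'E'
from h import *
eyes.get_image('wrist');eyes.get_image('wrist');p=manip.get_state()['position'];info=eyes.camera_info('wrist');im=eyes.get_image('wrist')
s=manip.get_state();print(p,s['width'],s['contact_force'])
d=dies('wrist',[p[:2]],z=p[2]+.0435,im=im,info=info);print(d)
print((rot(s['ee_rot']).inv().apply([*(d[0][0]-p[:2]),0])*1000).round(1))
chain(((.6037,-.2415,-.0175),-20.95))
E
```

```text
[ 0.60440025 -0.24458741  0.00585114] 0.03385265813022962 [ 0.17839205 -0.31007184 -1.28956473]
[(array([ 0.6045, -0.2452]), np.float64(9.1), np.float64(50.1))]
[-0.5  0.3  0. ]
[ 2.5 -2.1 23.6] mm [ 0.1  0.  -0.1]
```

Emit:
servo_tool(series="0.0008 -0.0008 0.006 0 0 0 1; 0.0008 -0.0008 0.011 0 0 0 1; 0.0008 -0.0008 0.014 0 0 0 1; 0.0008 -0.0008 0.017 0 0 0 1; 0.0008 -0.0008 0.017 0 0 0 1")

```text
clock: 30.25
position: [0.6037, -0.2427, -0.0127]
ee_rot: [-0.0, 0.824, 0.567, -0.0]
contact_force: [-0.4, -0.3, -1.8]
width: 0.0341
gripper_force: 40.3
```

Emit:
servo_tool(series="0 0 0.002 0 0 0 1; 0 0 0.003 0 0 0 1; 0 0 0.004 0 0 0 1; 0 0 0.005 0 0 0 1; 0 0 0.005 0 0 0 1")

```text
clock: 30.75
position: [0.604, -0.2429, -0.0171]
ee_rot: [-0.0, 0.824, 0.566, -0.0]
contact_force: [0.3, 0.3, -0.9]
width: 0.034
gripper_force: 40.3
```

Emit:
servo_tool(series="0 0 0 0 0 0 0.5; 0 0 0 0 0 0 0.5; 0 0 -0.03 0 0 0 0.5; 0 0 -0.075 0 0 0 0.5; 0 0 -0.12 0 0 0 0.5")

```text
clock: 31.25
position: [0.6035, -0.2427, 0.1038]
ee_rot: [-0.001, 0.824, 0.566, -0.0]
contact_force: [0.5, -0.8, -0.5]
width: 0.0429
gripper_force: 0.0
```

Emit:
servo_tool(series="0 -0.03 -0.05 0 0 0 0.5; 0 -0.06 -0.09 0 0 0 0.5; 0 -0.06 -0.09 0 0 0 0.5; 0 -0.06 -0.09 0 0 0 0.5; 0 -0.06 -0.09 0 0 0 0.5")

```text
clock: 31.75
position: [0.5479, -0.2214, 0.192]
ee_rot: [-0.0, 0.824, 0.566, -0.0]
contact_force: [-0.2, -0.5, 0.3]
width: 0.0428
gripper_force: 0.0
```

```bash
python3 - <<'E'
from h import *
eyes.get_image('wrist');eyes.get_image('wrist');p=manip.get_state()['position'];info=eyes.camera_info('wrist');im=eyes.get_image('wrist')
print(p,'seated',[dies('wrist',[q],z=.026,im=im,info=info) for q in ((.6038,-.2417),(.5829,-.1113),(.5725,-.0462))])
b=bar(1.85)
cv2.imwrite('pics/chk.png',im[:,:,::-1])
chain((b+[0,0,.05],9.1),(b+[0,0,-.0415],9.1))
E
```

```text
[ 0.54774716 -0.22126642  0.19078255] seated [[(array([ 0.6037, -0.2416]), np.float64(8.8), np.float64(39.0))], [(array([ 0.582 , -0.1132]), np.float64(9.0), np.float64(37.5))], [(array([ 0.5727, -0.0489]), np.float64(9.1), np.float64(37.9))]]
[142.1 105.7  30. ] mm [ -0.2  -0.1 -30.1]
[ 0.   0.  91.5] mm [0. 0. 0.]
```

All three dies sit in pockets: centred, aligned at 9°, and at the expected depth. No others remain on the bench. Next I regrip the bar where I released it, at (0.6985,-0.1325,0.0705).

Emit:
servo_tool(series="0.14 0.1 0.03 0 0 -30.1 0.78; 0.14 0.1 0.03 0 0 -30.1 0.78; 0.14 0.1 0.03 0 0 -30.1 0.78; 0.14 0.1 0.03 0 0 -30.1 0.78; 0.14 0.1 0.03 0 0 -30.1 0.78")

```text
clock: 32.4
position: [0.6937, -0.1237, 0.1588]
ee_rot: [-0.002, 0.647, 0.762, -0.0]
contact_force: [-0.6, -0.0, -0.6]
width: 0.0187
gripper_force: 0.0
```

```bash
python3 - <<'E'
from h import *
eyes.get_image('wrist');eyes.get_image('wrist');
chain(((.6988,-.1325,.0705),9.1))
s=manip.get_state();p=s['position'];print(p,s['width'])
info=eyes.camera_info('wrist');im=eyes.get_image('wrist')
b=bar(1.85)
a=cv2.resize(im[60:300,130:390],(650,600),interpolation=cv2.INTER_CUBIC)
for q in (b+.045*V,b-.045*V,b,): print(((proj('wrist',q,info)-[130,60])*2.5).round())
cv2.imwrite('pics/w9.png',a[:,:,::-1])
E
```

```text
[-7.4  6.9 90.1] mm [-0.2 -0.1  0. ]
[ 0.69111841 -0.12628289  0.16061261] 0.018662383450894
[334. 209.]
[331. 464.]
[333. 344.]
```

View pics/w9.png

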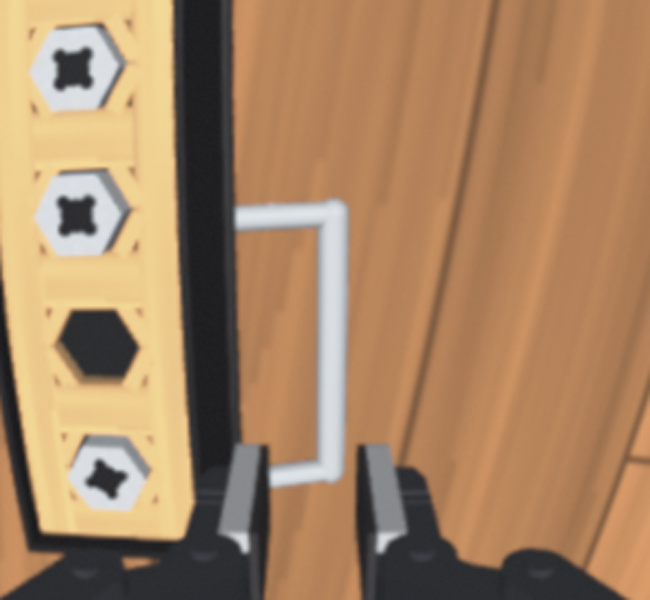

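All three dies are flat in their pockets. The bar at columns 331–333 is 7 mm to +x of the finger centre, which matches the computed correction.

Emit:
servo_tool(series="-0.007 0.007 0.015 0 0 0 0.78; -0.007 0.007 0.02 0 0 0 0.78; -0.007 0.007 0.045 0 0 0 0.78; -0.007 0.007 0.065 0 0 0 0.78; -0.007 0.007 0.08 0 0 0 0.78")

```text
clock: 33.05
position: [0.6979, -0.133, 0.081]
ee_rot: [-0.001, 0.649, 0.761, -0.001]
contact_force: [-0.4, -0.8, -0.5]
width: 0.0188
gripper_force: 0.0
```

Emit:
servo_tool(series="0 0 0.005 0 0 0 0.78; 0 0 0.009 0 0 0 0.78; 0 0 0.009 0 0 0 0.78; 0 0 0.009 0 0 0 1; 0 0 0.009 0 0 0 1", squeeze=25)

```text
clock: 33.55
position: [0.7002, -0.1329, 0.0763]
ee_rot: [0.001, 0.649, 0.761, 0.0]
contact_force: [-0.0, 0.3, 0.7]
width: 0.0004
gripper_force: 0.0
```

Emit:
servo_tool(series="0 0 0 0 0 0 1; 0 0 0 0 0 0 1; 0 0 0 0 0 0 1")

```text
clock: 33.85
position: [0.7004, -0.1328, 0.0761]
ee_rot: [0.002, 0.649, 0.761, 0.0]
contact_force: [-0.8, -0.3, 5.8]
width: 0.0001
gripper_force: 3.0
```

The tips rest on top of the bar. I'll lift, reopen, and go about 10 mm deeper.

Emit:
servo_tool(series="0 0 -0.02 0 0 0 0.78; 0 0 -0.02 0 0 0 0.78; 0 0 -0.02 0 0 0 0.78; 0 -0.001 -0.005 0 0 0 0.78; 0 -0.001 0.006 0 0 0 0.78")

```text
clock: 34.35
position: [0.6978, -0.1322, 0.0665]
ee_rot: [-0.001, 0.649, 0.761, -0.0]
contact_force: [-0.1, 0.0, -0.1]
width: 0.0191
gripper_force: 0.0
```

Emit:
servo_tool(series="0 0 0.003 0 0 0 0.78; 0 0 0.003 0 0 0 0.78; 0 0 0.003 0 0 0 0.78; 0 0 0.003 0 0 0 1; 0 0 0.003 0 0 0 1")

```text
clock: 34.85
position: [0.6983, -0.1327, 0.0655]
ee_rot: [0.0, 0.649, 0.761, -0.0]
contact_force: [-1.7, 0.1, 0.6]
width: 0.0088
gripper_force: 25.5
```

Emit:
servo_tool(series="0 0 0 0 0 0 1; 0 0 0 0 0 0 1; 0 0 0 0 0 0 1")

```text
clock: 35.15
position: [0.6983, -0.1327, 0.0654]
ee_rot: [0.0, 0.649, 0.761, -0.0]
contact_force: [-1.8, -1.1, 2.7]
width: 0.0085
gripper_force: 25.6
```

Gripped again. Now I follow the arc back.

Emit:
servo_tool(series="0 -0.008 -0.0055 0 0 0 1; 0 -0.022 -0.0125 0 0 0 1; 0 -0.036 -0.017 0 0 0 1; 0 -0.051 -0.0195 0 0 0 1; 0 -0.066 -0.020 0 0 0 1")

```text
clock: 35.65
position: [0.6344, -0.1429, 0.0875]
ee_rot: [0.002, 0.649, 0.761, 0.002]
contact_force: [2.5, 1.1, 4.7]
width: 0.0087
gripper_force: 25.6
```

Emit:
servo_tool(series="0 -0.015 0.002 0 0 0 1; 0 -0.0295 0.006 0 0 0 1; 0 -0.043 0.0125 0 0 0 1; 0 -0.0555 0.0205 0 0 0 1; 0 -0.067 0.0305 0 0 0 1")

```text
clock: 36.15
position: [0.5667, -0.1537, 0.0559]
ee_rot: [0.001, 0.649, 0.761, 0.001]
contact_force: [3.6, 1.1, 1.4]
width: 0.0083
gripper_force: 25.3
```

Emit:
servo_tool(series="0 -0.0065 0.0075 0 0 0 1; 0 -0.0125 0.016 0 0 0 1; 0 -0.0175 0.0245 0 0 0 1; 0 -0.020 0.030 0 0 0 1; 0 -0.022 0.034 0 0 0 1")

```text
clock: 36.65
position: [0.5457, -0.1571, 0.0206]
ee_rot: [0.0, 0.649, 0.761, 0.0]
contact_force: [-0.8, 3.5, 26.2]
width: 0.0087
gripper_force: 28.7
```

The lid is shut against its stop: 26 N of push-back with the bar at 0.066 m. I'll release, rise and head for the muffs.

Emit:
servo_tool(series="0 0 0 0 0 0 0.6; 0 0 0 0 0 0 0.6; 0 0 -0.04 0 0 0 0.6; 0 0 -0.09 0 0 0 0.6; 0 0 -0.14 0 0 0 0.6")

```text
clock: 37.15
position: [0.5443, -0.1566, 0.1609]
ee_rot: [-0.002, 0.649, 0.761, -0.001]
contact_force: [1.2, -0.9, -0.8]
width: 0.0341
gripper_force: 0.0
```

```bash
python3 - <<'E'
from h import *
eyes.get_image('wrist');eyes.get_image('wrist')
s=manip.get_state();print(s['position'],s['width'])
f=s['position'];m=(f+np.array([.4748,.1977,.18]))/2
chain((m,20),((.4748,.1977,.18),30.3),((.4748,.1977,.079),30.3))
E
```

```text
[ 0.54982892 -0.15889421  0.16753151] 0.03396977717363875
[181.9  -8.7  -7.7] mm [  0.6   0.5 -10.9]
[180.4  25.7  -6.2] mm [  0.    0.  -10.3]
[  0.   0. 101.] mm [0. 0. 0.]
```

Emit:
servo_tool(series="0.182 -0.006 -0.015 0 0 -10.9 0.3; 0.182 -0.006 -0.015 0 0 -10.9 0.3; 0.182 -0.006 -0.015 0 0 -10.9 0.3; 0.182 -0.006 -0.015 0 0 -10.9 0.3; 0.182 -0.006 -0.015 0 0 -10.9 0.3")

```text
clock: 37.75
position: [0.5088, 0.0256, 0.1751]
ee_rot: [-0.001, 0.572, 0.821, 0.0]
contact_force: [0.4, -0.5, 0.3]
width: 0.0596
gripper_force: 0.0
```

```bash
python3 - <<'E'
from h import *
eyes.get_image('wrist');eyes.get_image('wrist')
p=manip.get_state()['position'];print(p)
info=eyes.camera_info('wrist');im=eyes.get_image('wrist')
np.save('im.npy',im)
A=cv2.resize(im[0:260,130:430],(750,650)[:2],interpolation=cv2.INTER_CUBIC)[:600]
cv2.imwrite('pics/w10.png',A[:,:,::-1]); print(info['eye'],info['orientation'])
for n,q in (('pad',[.4748,.1977,.13]),('rail-',[.4438,.3647,.136]),('railmid',[.555,.38,.136]),('rail+',[.6661,.3951,.136]),('lidbar',bar(0)),('lidbar+',bar(0)+.045*V),('farL',CASE+.05*U+.146*V+[0,0,.034]),('nearL',CASE-.05*U+.146*V+[0,0,.034])): print(n,proj('wrist',q,info).round(1),((proj('wrist',q,info)-[130,0])*2.5).round())
chain(((.4748,.1977,.17),30.3))
E
```

```text
[0.51022187 0.02209995 0.17489664]
[0.48193667 0.09715589 0.35663359] [0.15834516 0.97170839 0.17310654 0.02727183]
pad [292.  -21.5] [405. -54.]
rail- [ 317.2 -158.8] [ 468. -397.]
railmid [ 428.8 -117.8] [ 747. -295.]
rail+ [512.9 -63.5] [ 957. -159.]
lidbar [234.  311.1] [260. 778.]
lidbar+ [240.  283.7] [275. 709.]
farL [333.5 210.4] [509. 526.]
nearL [251.3 195.2] [303. 488.]
[177.9  26.9   4.7] mm [ -0.1   0.  -10.2]
```

View pics/w10.png

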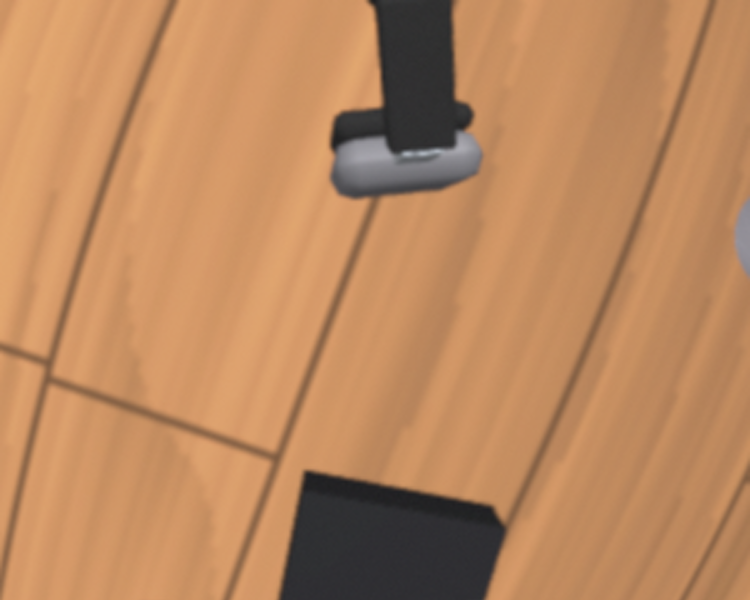

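That was the last viewing: the lid's end edges are where a shut lid's should be, at (302,493)–(505,527). The muffs' band runs from (412,0) to (420,140), in line with my pad estimate. Now over the pad.

Emit:
servo_tool(series="0.178 0.027 0.005 0 0 -10.2 0.3; 0.178 0.027 0.005 0 0 -10.2 0.3; 0.178 0.027 0.005 0 0 -10.2 0.3; 0.178 0.027 0.005 0 0 -10.2 0.3; 0.178 0.027 0.005 0 0 -10.2 0.3")

```text
clock: 38.4
position: [0.4748, 0.2002, 0.1697]
ee_rot: [-0.001, 0.497, 0.868, 0.0]
contact_force: [0.3, -0.5, 0.5]
width: 0.0599
gripper_force: 0.0
```

```bash
python3 - <<'E'
from h import *
eyes.get_image('wrist');eyes.get_image('wrist')
p=manip.get_state()['position'];print(p)
info=eyes.camera_info('wrist');im=eyes.get_image('wrist')
# band mask: dark pixels on rectified plane z=.13, 140mm patch
n=280;ax=(np.arange(n)-n/2)*.0007
M=np.array([[proj('wrist',[.4748+a,.1977+b,.13],info) for b in ax[::4]] for a in ax[::4]],np.float32);M=cv2.resize(M,(n,n))
w=cv2.remap(im,M[...,0],M[...,1],cv2.INTER_CUBIC);m=(w.max(2)<75)
# print coarse map rows=x, cols=y, 7mm cells
for i in range(40,240,8): print(''.join('#' if m[i:i+8,j:j+8].mean()>.5 else '.' for j in range(40,240,8)))
# rail bar check in top
t=eyes.get_image('top')
for f in (.2,.5,.8):
    q=np.array([.4438,.3647,.136])*(1-f)+np.array([.6661,.3951,.136])*f
    u,v=proj('top',q); r=t[int(round(v)),int(u)-6:int(u)+8].mean(1).round(); print(f,round(u,1),int(u)-6,r)
chain(((.4748,.1977,.079),30.3))
E
```

```text
[0.47562709 0.19723749 0.16989222]
.........................
.........................
.........................
.........................
.........................
...................##....
...................###...
...................####..
##...............######..
#..............########..
.........##############..
........###########......
........##########.......
.......#########.........
......#########..........
.....#########...........
.....########............
......##.................
.........................
.........................
.........................
.........................
.........................
.........................
..........#..............
0.2 92.1 86 [144. 144. 142. 142. 141. 139. 139. 138. 137. 135. 135. 134. 132. 130.]
0.5 90.8 84 [177. 179. 179. 179. 180. 182. 181. 182. 183. 183. 183. 185. 185. 186.]
0.8 89.4 83 [ 92.  87.  88.  87. 109. 186. 191. 167. 135. 111.  89.  91.  92.  91.]
[ 1.7 -0.2 91.1] mm [-0.1  0.1 -0.2]
```

The band passes through the estimated pad centre to within about 3 mm. I'll descend and grip.

Emit:
servo_tool(series="0.001 0 0.03 0 0 0 0.3; 0.001 0 0.06 0 0 0 0.35; 0.001 0 0.08 0 0 0 0.4; 0.001 0 0.091 0 0 0 0.4; 0.001 0 0.091 0 0 0 0.4")

```text
clock: 39.1
position: [0.4741, 0.1976, 0.0782]
ee_rot: [-0.001, 0.499, 0.866, -0.001]
contact_force: [-0.1, -0.2, 0.8]
width: 0.0514
gripper_force: 0.0
```

Emit:
servo_tool(series="0 0 0 0 0 0 0.6; 0 0 0 0 0 0 0.8; 0 0 0 0 0 0 1; 0 0 0 0 0 0 1; 0 0 0 0 0 0 1", squeeze=40)

```text
clock: 39.6
position: [0.4764, 0.1992, 0.0808]
ee_rot: [0.002, 0.498, 0.867, 0.001]
contact_force: [2.1, -1.4, 5.9]
width: 0.0272
gripper_force: 41.6
```

The pad is gripped (27 mm). Lifting.

Emit:
servo_tool(series="0 0 -0.01 0 0 0 1; 0 0 -0.025 0 0 0 1; 0 0 -0.045 0 0 0 1; 0 0 -0.065 0 0 0 1; 0 0 -0.09 0 0 0 1")

```text
clock: 40.1
position: [0.4725, 0.199, 0.1691]
ee_rot: [-0.002, 0.498, 0.867, -0.001]
contact_force: [-0.2, 0.6, -3.9]
width: 0.0268
gripper_force: 40.4
```

Emit:
servo_tool(series="0 0 -0.02 0 0 0 1; 0 0 -0.04 0 0 0 1; 0 0 -0.06 0 0 0 1; 0 0 -0.08 0 0 0 1; 0 0 -0.08 0 0 0 1")

```text
clock: 40.6
position: [0.4754, 0.1997, 0.2518]
ee_rot: [0.001, 0.498, 0.867, 0.002]
contact_force: [0.9, 0.1, -3.0]
width: 0.0268
gripper_force: 40.4
```

```bash
python3 - <<'E'
from h import *
eyes.get_image('scene')
im=eyes.get_image('top')
s=manip.get_state();print(s['position'],s['width'],s['gripper_force'],s['contact_force'])
# rail bar by per-row horizontal cross-section peak in the top image
pts=[]
for f in np.linspace(.1,.9,9):
    q=np.array([.4438,.3647,.136])*(1-f)+np.array([.6661,.3951,.136])*f
    u,v=proj('top',q); v=int(round(v)); row=im[v,int(u)-8:int(u)+9].astype(float)
    b=row[:,2]-.75*row[:,0]; b=np.clip(b-np.percentile(b,40),0,None); uu=(b*np.arange(int(u)-8,int(u)+9)).sum()/b.sum()
    pts.append(at('top',uu,v,.134)); print(round(u,1),round(uu,1),pts[-1].round(4))
chain(((.5,.29,.245),18),((.555,.38,.245),7.8))
E
```

```text
[0.47377562 0.19913262 0.24880349] 0.02702791300582744 40.426093339920044 [-0.30741199  0.67847527 -3.13990814]
92.5 92.5 [0.4662 0.3686 0.134 ]
92.1 92.8 [0.4887 0.3698 0.134 ]
91.6 87.0 [0.5109 0.3861 0.134 ]
91.2 88.2 [0.5338 0.385  0.134 ]
90.8 86.6 [0.554 0.391 0.134]
90.3 95.1 [0.5776 0.3716 0.134 ]
89.9 93.0 [0.6007 0.3787 0.134 ]
89.4 94.2 [0.6215 0.3777 0.134 ]
89.0 88.4 [0.6446 0.3944 0.134 ]
[65.3 68.4  3.8] mm [-0.1 -0.  12.2]
[68.6 80.1  0. ] mm [ 0.   0.  10.2]
```

The muffs are lifted (3 N of weight, grip steady), with the cup bottoms at about 0.168 m, clear of the bar. I'll carry them to the rail.

Emit:
servo_tool(series="0.02 0.02 0 0 0 4 1; 0.04 0.042 0 0 0 8 1; 0.0655 0.068 0 0 0 12.2 1; 0.0655 0.068 0 0 0 12.2 1; 0.0655 0.068 0 0 0 12.2 1")

```text
clock: 41.2
position: [0.4992, 0.2899, 0.247]
ee_rot: [-0.001, 0.587, 0.81, -0.002]
contact_force: [-0.1, -1.1, -3.4]
width: 0.0267
gripper_force: 40.9
```

Emit:
servo_tool(series="0.02 0.024 0 0 0 3 1; 0.043 0.05 0 0 0 6 1; 0.0685 0.08 0 0 0 10.2 1; 0.0685 0.08 0 0 0 10.2 1; 0.0685 0.08 0 0 0 10.2 1")

```text
clock: 41.7
position: [0.5547, 0.3787, 0.2475]
ee_rot: [-0.0, 0.657, 0.754, -0.002]
contact_force: [-0.5, -0.4, -3.5]
width: 0.0266
gripper_force: 41.0
```

```bash
python3 - <<'E'
from h import *
eyes.get_image('wrist');eyes.get_image('wrist')
s=manip.get_state();print(s['position'],s['width'],s['contact_force'])
f=lambda x,y:('scene',x/1.5625-.2,y/1.5625-.2)
g=lambda x,y:('top',(x+.5)/5-.5+75,(y+.5)/5-.5+135)
print('rail ends',tri([g(70,50),f(658,305)]),tri([g(92,487),f(595,217)]))
chain(((.555,.38,.2),7.8))
E
```

```text
[0.55454865 0.37814706 0.24878713] 0.02675078000474501 [ 0.76355084 -0.14927032 -2.18128921]
rail ends (array([0.6665, 0.3947, 0.1317]), [1.9, 1.9]) (array([0.4449, 0.3698, 0.1213]), [0.3, 0.3])
[ 1.9  0.8 48.8] mm [-0.1  0.1 -0. ]
```

The rail's position is confirmed at about (0.555,0.381). Lowering the muffs over it.

Emit:
servo_tool(series="0.002 0 0.025 0 0 0 1; 0.002 0 0.05 0 0 0 1; 0.002 0 0.08 0 0 0 1; 0.002 0 0.105 0 0 0 1; 0.002 0 0.13 0 0 0 1")

```text
clock: 42.3
position: [0.5543, 0.3801, 0.1191]
ee_rot: [0.0, 0.658, 0.753, -0.0]
contact_force: [0.4, 0.4, -3.0]
width: 0.0267
gripper_force: 41.0
```

Emit:
servo_tool(series="0 0 0.005 0 0 0 1; 0 0 0.009 0 0 0 1; 0 0 0.012 0 0 0 1; 0 0 0.015 0 0 0 1; 0 0 0.015 0 0 0 1")

```text
clock: 42.8
position: [0.5554, 0.3818, 0.1052]
ee_rot: [0.0, 0.657, 0.754, 0.0]
contact_force: [-0.0, -0.8, -2.6]
width: 0.0271
gripper_force: 41.0
```

Emit:
servo_tool(series="0 0 0.001 0 0 0 1; 0 0 0.002 0 0 0 1; 0 0 0.003 0 0 0 1; 0 0 0.004 0 0 0 1; 0 0 0.004 0 0 0 1")

```text
clock: 43.3
position: [0.5552, 0.3818, 0.1009]
ee_rot: [0.0, 0.657, 0.754, 0.0]
contact_force: [-1.3, 0.3, -0.8]
width: 0.0268
gripper_force: 41.3
```

Emit:
servo_tool(series="0 0 0.001 0 0 0 1; 0 0 0.002 0 0 0 1; 0 0 0.002 0 0 0 1")

```text
clock: 43.6
position: [0.5553, 0.3819, 0.1008]
ee_rot: [0.0, 0.657, 0.754, 0.001]
contact_force: [-3.4, -1.3, 8.3]
width: 0.0269
gripper_force: 42.3
```

The band rests on the bar (+8 N). Release gently and rise.

Emit:
servo_tool(series="0 0 -0.001 0 0 0 0.6; 0 0 -0.001 0 0 0 0.5; 0 0 -0.001 0 0 0 0.4; 0 0 -0.001 0 0 0 0.4; 0 0 -0.001 0 0 0 0.4")

```text
clock: 44.1
position: [0.5551, 0.3817, 0.0992]
ee_rot: [-0.0, 0.657, 0.754, -0.0]
contact_force: [0.5, -1.4, -1.2]
width: 0.0512
gripper_force: 0.0
```

Emit:
servo_tool(series="0 0 -0.015 0 0 0 0.4; 0 0 -0.04 0 0 0 0.4; 0 0 -0.08 0 0 0 0.4; 0 0 -0.12 0 0 0 0.4; 0 0 -0.12 0 0 0 0.4")

```text
clock: 44.6
position: [0.5584, 0.3836, 0.2265]
ee_rot: [0.002, 0.657, 0.754, 0.006]
contact_force: [0.6, 0.1, 0.5]
width: 0.0509
gripper_force: 0.0
```

```bash
python3 - <<'E'
from h import *
eyes.get_image('wrist');eyes.get_image('wrist')
s=manip.get_state();print(s['position'],s['width'],s['contact_force'])
info=eyes.camera_info('wrist');im=eyes.get_image('wrist')
# dark map at pad height around rail
n=280;ax=(np.arange(n)-n/2)*.0008;C=[.555,.381]
M=np.array([[proj('wrist',[C[0]+a,C[1]+b,.14],info) for b in ax[::4]] for a in ax[::4]],np.float32);M=cv2.resize(M,(n,n))
w=cv2.remap(im,M[...,0],M[...,1],cv2.INTER_CUBIC).astype(int);m=np.where(w.max(2)<80,1,np.where((w.max(2)-w.min(2)<30)&(w.max(2)>95),2,0))
for i in range(20,260,8): print(''.join('.#o'[np.bincount(m[i:i+8,j:j+8].ravel(),minlength=3).argmax()] for j in range(20,260,8)))
b=bar(0); mid=np.array([.53,.16,.22])
chain((mid,9.1),(b+[0,0,.12],9.1))
E
```

```text
[0.55566533 0.38203965 0.22066127] 0.05111946969894515 [-0.23164586  0.17036104 -0.64347228]
.............oo#..............
.............oo##.oooooo......
............oooo##oooooo......
............ooooo#oooooo......
##..........oooooooooooo......
o##.........ooooo.............
oooo.........oo...............
##ooo.........o...............
#####.........o...............
..............oo..............
..............oo........oo....
..............oo......##oo....
........oo###.oo......###o....
........oo###############o....
........#################oo...
.......##################oo...
.......############....#ooo...
.......########oo.............
........ooo###.oo.............
.........oo....oo.............
...............oo.............
...............oo.............
................o.............
................oo.......oo...
.....##.........ooooooooooo...
.#####oo.......oooooooooooo...
####ooo........ooooo#oooooo...
##oooo.........oooo##oooo.....
oooo##.........ooo##..........
ooo##...........oo##..........
[-216.1  -54.7   -1. ] mm [-0.   0.  -1.3]
[-309.3  -34.7   34. ] mm [0. 0. 0.]
```

The mapped view shows the headband across the bar with a cup on each side. To be sure of the lid, I'll go back and press lightly on its bar with shut fingers.

Emit:
servo_tool(series="-0.216 -0.053 -0.01 0 0 -1.3 1; -0.216 -0.053 -0.01 0 0 -1.3 1; -0.216 -0.053 -0.01 0 0 -1.3 1; -0.216 -0.053 -0.01 0 0 -1.3 1; -0.216 -0.053 -0.01 0 0 -1.3 1")

```text
clock: 45.25
position: [0.53, 0.1566, 0.2277]
ee_rot: [-0.001, 0.65, 0.76, -0.002]
contact_force: [0.6, 0.4, 0.5]
width: 0.0001
gripper_force: 0.0
```

Emit:
servo_tool(series="-0.24 -0.033 0.03 0 0 0 1; -0.24 -0.033 0.03 0 0 0 1; -0.24 -0.033 0.03 0 0 0 1; -0.24 -0.033 0.03 0 0 0 1; -0.24 -0.033 0.03 0 0 0 1")

```text
clock: 45.75
position: [0.5358, -0.0837, 0.1972]
ee_rot: [-0.002, 0.649, 0.761, -0.001]
contact_force: [2.0, -0.6, 0.8]
width: -0.0001
gripper_force: 0.0
```

```bash
python3 - <<'E'
from h import *
eyes.get_image('wrist');eyes.get_image('wrist')
info=eyes.camera_info('wrist');im=eyes.get_image('wrist');print(manip.get_state()['position'])
n=280;ax=(np.arange(n)-n/2)*.0005
b=bar(0)
M=np.array([[proj('wrist',b+a*U+c*V,info) for c in ax[::4]] for a in ax[::4]],np.float32);M=cv2.resize(M,(n,n))
w=cv2.remap(im,M[...,0],M[...,1],cv2.INTER_CUBIC).astype(int);m=np.where(w.max(2)<80,1,np.where((w.max(2)-w.min(2)<30)&(w.max(2)>110),2,0))
for i in range(60,230,5): print(round((i+2.5-n/2)*.5,1),''.join('.#o'[np.bincount(m[i:i+5,j:j+8].ravel(),minlength=3).argmax()] for j in range(0,280,8)))
chain((b+[0,0,-.03],9.1))
E
```

```text
[ 0.53594199 -0.08382949  0.19696554]
-38.8 ...................................
-36.2 ##.................................
-33.8 #####..............................
-31.2 ########...........................
-28.8 ##########.........................
-26.2 ###########........................
-23.8 ###########........................
-21.2 ###########........................
-18.8 #.oo..#####........................
-16.2 #ooooooooo.........................
-13.8 #ooooooooooooo.....................
-11.2 oooooooooooooo.....................
-8.8 oooooooooooooo.....................
-6.2 oooooooooooooo.....................
-3.8 oo..#o...ooooooooooooooooooooo.....
-1.2 ##############oooooooooooooooooo###
1.2 ##############oooooooooooooooooo###
3.8 .#########....oooooooooooooooooo###
6.2 ooooooooooooooo####################
8.8 oooooooooooooo#####################
11.2 oooooooooooooo#####################
13.8 #ooooooooooooo#####################
16.2 #oooooooooooo######################
18.8 #oooo...###########################
21.2 ###################################
23.8 ###################################
26.2 ###################################
28.8 ###################################
31.2 ###################################
33.8 ###################################
36.2 ###################################
38.8 ###################################
41.2 ###################################
43.8 ###################################
[-67.9  -0.9 160.9] mm [-0.3 -0.1 -0.3]
```

The bar is within 1 mm of its shut position. A light press will settle it fully.

Emit:
servo_tool(series="-0.066 0 0.05 0 0 0 1; -0.066 0 0.1 0 0 0 1; -0.066 0 0.14 0 0 0 1; -0.066 0 0.152 0 0 0 1; -0.066 0 0.152 0 0 0 1")

```text
clock: 46.4
position: [0.5436, -0.144, 0.0426]
ee_rot: [-0.006, 0.649, 0.761, -0.002]
contact_force: [0.5, 0.3, 0.5]
width: 0.0003
gripper_force: 0.0
```

Emit:
servo_tool(series="0 0 0.004 0 0 0 1; 0 0 0.008 0 0 0 1; 0 0 0.010 0 0 0 1; 0 0 0.012 0 0 0 1")

```text
clock: 46.8
position: [0.5488, -0.1468, 0.0367]
ee_rot: [0.001, 0.649, 0.761, 0.0]
contact_force: [0.6, 0.6, 0.1]
width: -0.0001
gripper_force: 0.0
```

Emit:
servo_tool(series="0 0 0.001 0 0 0 1; 0 0 0.002 0 0 0 1; 0 0 0.003 0 0 0 1; 0 0 0.004 0 0 0 1; 0 0 0.004 0 0 0 1")

```text
clock: 47.3
position: [0.548, -0.1469, 0.0317]
ee_rot: [0.0, 0.649, 0.761, 0.0]
contact_force: [-0.5, 0.1, 1.5]
width: -0.0
gripper_force: 0.8
```

Emit:
servo_tool(series="0 0 0.001 0 0 0 1; 0 0 0.002 0 0 0 1; 0 0 0.002 0 0 0 1")

```text
clock: 47.6
position: [0.548, -0.147, 0.0314]
ee_rot: [0.001, 0.649, 0.761, 0.0]
contact_force: [-3.4, 1.6, 13.4]
width: 0.0002
gripper_force: 6.3
```

It's solid: 13 N with no movement, so the lid is shut. Retreat and hand in.

Emit:
servo_tool(series="0 0 -0.03 0 0 0 1; 0 0 -0.07 0 0 0 1; 0 0 -0.11 0 0 0 1; 0 0 -0.15 0 0 0 1; 0 0 -0.15 0 0 0 1")

```text
clock: 48.1
position: [0.5517, -0.1483, 0.1856]
ee_rot: [0.006, 0.649, 0.761, 0.002]
contact_force: [0.3, -0.6, 0.3]
width: 0.0003
gripper_force: 0.0
```

Emit:
servo_tool(series="0 0 0 0 0 0 1; 0 0 0 0 0 0 1; 0 0 0 0 0 0 1; 0 0 0 0 0 0 1; 0 0 0 0 0 0 1")

```text
clock: 48.6
position: [0.5475, -0.1467, 0.1785]
ee_rot: [-0.001, 0.649, 0.761, -0.0]
contact_force: [0.1, 0.4, -0.7]
width: 0.0
gripper_force: 0.0
```

```bash
python3 - <<'E'
from h import *
s=manip.get_state();print(s['position'],s['contact_force'],s['clock'])
print(manip.sign_off())
E
```

```text
[ 0.54746596 -0.14667438  0.17851711] [ 0.08800285  0.44557531 -0.72964511] 48.6
the job is handed in; nothing more can be done
None
```

The job is handed in at 48.6 s: all three loose dies are seated, the lid is shut again, and the ear defenders hang over the rail; the can, cup and jar were not approached, though I did not re-check them at the end.

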